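# Put the spindle fitter's gauges back into their foam inserts

### The job

The spindle has been measured: put the micrometer, the dial indicator, the setting ring and the plug gauge away, each lying flat and fully down in the cut-out of its own shape in the foam inserts. Set them down gently, never dropping them, and leave the ball bearing and the bearing carton where they are.

Things in the scene. Friction and masses are not known exactly. Their poses are not given: they have to be found in the camera images.
- micrometer: Micrometer lying flat, 124 mm long, 18 high, 0.24 kg. Origin: underside, mid-length, under the thimble axis; x runs from frame to ratchet, z up. U-shaped steel frame with blue back: x -62 to -10, y -38 to 8 mm. Steel thimble, 18 mm diameter, x -2 to 44 mm, axis at y 0, 9 mm up; thin ratchet to x 62. Grip across the thimble (along y) at x 10 mm, near its balance point.
- indicator: Dial indicator on its back, white dial with red needle up: round steel case 44 mm in diameter, 20 mm high, 0.16 kg. Origin: level with its underside, where the stem leaves the case; x points along the stem to the plunger tip (x 37 mm; stem 8 mm thick, 9 mm up); case centre at x -22 mm, short cap behind to x -54 mm; z up. Grip across the case (along y) at x -22 mm.
- ring: Setting ring: plain polished steel ring lying flat, outside diameter 53 mm, bore 25 mm, 20 mm high, 0.26 kg. Origin at the centre of its underside; z up.
- plug: Plug gauge lying down, 114 mm long, 0.20 kg: blue eight-sided handle, 22 mm across flats (x -40 to 34 mm), an 18 mm steel cylinder at each end, red band at the shorter one. Origin on its axis at mid-length, 11 mm above what it lies on; x along it to the longer end. Grip across the handle at the origin. May be put away either way round.
- insert_micrometer: Fixed foam insert 14 mm thick, black top, cut-out 6 mm deep with a yellow floor 8 mm above the bench, 8 mm of play round its gauge. Origin at bench level, straight below the place of the gauge's origin. Cut-out x -70 to -2, y -46 to 16 mm (frame) joined to x -2 to 70, y -17 to 17 (thimble): fits one way, x axis along x axis. Outline x -82 to 82, y -58 to 32 mm.
- insert_indicator: Fixed foam insert 14 mm thick, black top, cut-out 6 mm deep with a yellow floor 8 mm above the bench, 8 mm of play round its gauge. Origin at bench level, straight below the place of the gauge's origin. Cut-out: circle of 60 mm diameter round x -22, slot 25 mm wide to x 46 (stem) and to x -62 mm (cap): fits one way, x axis along x axis. Outline x -76 to 58, y -45 to 45.
- insert_ring: Fixed foam insert 14 mm thick, black top, cut-out 6 mm deep with a yellow floor 8 mm above the bench, 8 mm of play round its gauge. Origin at bench level, straight below the place of the gauge's origin. Cut-out: a plain circle 69 mm in diameter round the origin. Outline 90 by 90 mm.
- insert_plug: Fixed foam insert 14 mm thick, black top, cut-out 6 mm deep with a yellow floor 8 mm above the bench, 8 mm of play round its gauge. Origin at bench level, straight below the place of the gauge's origin. Cut-out: a plain slot 130 by 38 mm, long along x, centred on the origin. Outline 156 by 90 mm.
- bearing: Bystander, leave alone: ball bearing with brass-coloured balls lying flat, outside diameter 80 mm, bore 40 mm, 18 mm high; origin at the centre of its underside.
- carton: Bystander, leave alone: closed white bearing carton with a black and a red stripe, 90 by 90 mm, 45 mm high; origin at the centre of its underside.
There are look-alikes about, which are no part of the job. Leave any green look-alike of the indicator alone. What is shaped like the insert_plug but turquoise is not meant.

How it is judged (in metres and radians):
At the end, for the whole second after the job is handed in: Each of the four gauges lies released and at rest in its own insert: its origin within 18 mm (level) of the insert's origin, not more than 3 mm above the floor of the cut-out, flat within about 0.08 rad, and (all but the ring) with its length along the cut-out within 0.35 rad (horizontal distance between micrometer and insert_micrometer below 0.018 m and z of micrometer in the frame of insert_micrometer below 0.011 m and linear speed of each of micrometer, indicator, ring, plug below 0.02 m/s and contact force between the fingers and micrometer below 0.05 N and angle between each of micrometer, indicator, ring's own z axis and vertical below 0.08 rad and angle between the x axis of micrometer and the x axis of insert_micrometer, either way round below 0.35 rad and horizontal distance between indicator and insert_indicator below 0.018 m and z of indicator in the frame of insert_indicator below 0.011 m and contact force between the fingers and indicator below 0.05 N and angle between the x axis of indicator and the x axis of insert_indicator, either way round below 0.35 rad and horizontal distance between ring and insert_ring below 0.018 m and z of ring in the frame of insert_ring below 0.011 m and contact force between the fingers and ring below 0.05 N and horizontal distance between plug and insert_plug below 0.018 m and z of plug in the frame of insert_plug below 0.022 m and contact force between the fingers and plug below 0.05 N and angle between plug's own x axis and vertical between 1.49 and 1.65 rad and angle between the x axis of plug and the x axis of insert_plug, either way round below 0.35 rad); the robot touches nothing.
It fails at once if a gauge is dropped or thrown (moves faster than 0.65 m/s out of the fingers: a fall of about 20 mm) ((linear speed of micrometer above 0.65 m/s and contact force between the fingers and micrometer below 0.05 N) or (linear speed of indicator above 0.65 m/s and contact force between the fingers and indicator below 0.05 N) or (linear speed of ring above 0.65 m/s and contact force between the fingers and ring below 0.05 N) or (linear speed of plug above 0.65 m/s and contact force between the fingers and plug below 0.05 N)).
It fails at once if the bearing or the carton is pushed more than 20 mm from its place (distance of any of bearing, carton from where it was at the start of the episode above 0.02 m).
It also fails if it takes over 106 s, if anything falls off the work surface, if the arm or the gripper's body presses on something with over 40 N, if the wrist force passes 120 N, or if a joint passes its speed limit or range.

### The arm

A 7-joint arm with a two-finger parallel gripper is mounted at the origin on the work surface. World frame = base frame: x ahead of the robot, y to its left, z up, the work surface at z = 0. Lengths are in mm, angles in rad, forces in N, time in s.
With the tool pointing down it reaches from about 400 to 875 mm from the base axis. Payload 6.5 kg.
Tool frame: the origin (TCP) lies at the very end of the fingers, on their centre line; the grasp point (between the pads) lies 19 mm behind it; z points along the fingers, y is the line along which they close (so a half turn about z gives the same grasp; the last joint's range is limited). The gripper opens to 85 mm and grips with 20 to 120 N. Pads are 22 mm wide; open, the fingers measure 114 mm over their backs; the gripper's body (76 mm by 85 mm) begins 54 mm behind the grasp point. The pads swing forward as they close: fully open they stand 13 mm farther back than shut.
Start: joints at [1.229, 0.536, -0.004, 1.538, 0.003, 1.067, -0.071], TCP at [177.001, -625.428, 205.89] pointing down, gripper open.
Joint ranges: [-2.7, 2.7], [-0.37, 2.16], [-1.27, 1.26], [0.24, 2.4], [-1.31, 4.45], [0.19, 1.91], [-2.76, 2.76]. Speed limits (rad/s): [2.39, 2.39, 3.14, 3.14, 3.14, 3.14, 3.14].

### API

Orientations are given as a unit quaternion [x, y, z, w].
In Python, from rig import bot, cams, ticket gives the robot as it stands. The module is installed in compiled form; this text tells all that it offers.
- The arm moves only by the tool step_arm, never from a script. Its argument "deltas" is a list of rows, each a list of 7 numbers: the shift along the tool's x, y, z in units of 40 mm (1.0 is 40 mm), then the turn, a rotation vector about the tool's x, y, z in degrees, then the closure, from 0 (fully open) to 1 (shut). A call has 1 to 5 rows; each row shifts and turns the commanded pose from where the row before left it, along the tool's axes as they then stand; what a row does not reach is not made up. A row lasts 1/10 s, in which the tool goes at most 50 mm and 8.59 degrees, less where a joint would pass 70% of its speed; a pose out of reach is approached as far as the arm can. A call is refused whole if a number of a shift passes 1 or a number of a turn 8.59, either way. A call with a gripper value outside its range is refused whole. The fingers move at their own pace and stop on an object; "squeeze" is the grip in N (left out, the last holds). Time passes only in rows, so rows that do not move let the fingers close. It gives the time, the measured TCP pose, the force, the opening and the grip force at its end, in the units of the state.
- bot.read_state(): the state, without advancing time (a new reading comes with each control period).
- cams.get_image(name): name is "scene" or "top" or "wrist"; returns a dict with "image" (400x640x3 uint8, blue, green, red), "K" (3x3 intrinsics, pixels), "k1" (the pictures are not rectified: a ray, as slopes to the right and down, at radius r is drawn at 1 + k1 r^2 times it, then the intrinsics apply), "extrinsics" (4x4, takes a point from camera to world coordinates); the wrist camera has in their place "mount" (4x4, takes a point from camera to tool coordinates, whose origin is the TCP and whose axes are the flange's). Camera axes: x right, y down, z forward; pixel columns grow to the right and rows downward; lengths in mm; the calibration is good to about 2 mm. A picture is of the moment at which its call begins: read the wrist's pose just before it. There is no depth.
- ticket.finish_job(): hands the job in; it is judged then, once.
The state is a dict: "time": time; "joint_positions": joint angles; "qd": joint speeds; "joint_efforts": joint torques, N m; "ee_pos": TCP position; "tcp_rot": TCP orientation; "force": force on the tool from outside, world axes, zero at the start; "moment": the same for the moment, N m; "opening": finger opening in mm; "gripper_force": force on a finger pad.
Only numpy, scipy, OpenCV 4.12 (cv2) and the standard library are available. Lean on these libraries where they do the work, as an engineer would, in place of code of your own. Each camera call takes 0.05 s, during which the arm holds its last target. There are 200 camera calls.

## Working session

There is one attempt and no reset: what is moved stays moved. The work goes in short steps, Python scripts to look and compute and a tool call to move; the robot and the scene stay as the last step left them, time stands still between calls to the robot, and variables do not carry over. Pictures are saved under pics/ and viewed, at most 14 in all, crops included, and the job is handed in when it is done.

Besides the shell and the picture viewer there is one more tool, called after "Request:" as name([rows], argument=value, ...), one row to a line, values as JSON. step_arm: Moves the arm, as the interface text tells. Its arguments: {"type":"object","properties":{"deltas":{"type":"array","items":{"type":"array","items":{"type":"number"}}},"squeeze":{"type":"number"}},"required":["deltas"]}

```bash
mkdir -p pics; ls; python3 - <<'E'
from rig import bot,cams
import cv2
print(bot.read_state())
for n in ["scene","top","wrist"]:
    d=cams.get_image(n); cv2.imwrite(f"pics/{n}0.png",d["image"])
    print(n,d["K"],d["k1"],d.get("extrinsics"),d.get("mount"))
E
```

```text
pics
{'time': 0.0, 'joint_positions': array([ 1.22878668,  0.53717174, -0.00445461,  1.53887209,  0.00258134,
        1.0672945 , -0.07122951]), 'qd': array([ 1.78929173e-04, -6.18208178e-05, -1.29886976e-03, -1.80450106e-03,
        5.72050438e-04,  1.27340573e-03, -9.62266032e-04]), 'joint_efforts': array([-2.91791512e-04, -5.83400345e+01,  1.04840621e+00, -2.59092468e+01,
        1.22781479e-02,  9.78751254e-03,  6.38574463e-06]), 'ee_pos': array([ 176.82217836, -624.78376626,  205.00976085]), 'tcp_rot': array([ 9.90502575e-01,  1.37491428e-01, -1.70538305e-04, -8.53120355e-04]), 'force': array([-0.69689598,  0.03800628, -0.44821327]), 'moment': array([ 0.04669554,  0.01943153, -0.04954121]), 'gripper_force': 0.0, 'opening': 85.44906465679206}
scene [[432.54300101   0.         322.25760027]
 [  0.         432.54300101 199.55380303]
 [  0.           0.           1.        ]] -0.0790006029765871 [[ 5.43403439e-01  4.85780150e-01 -6.84638845e-01  1.10688096e+03]
 [ 8.39377002e-01 -3.26666256e-01  4.34436884e-01 -4.44968467e+02]
 [-1.26075941e-02 -8.10744598e-01 -5.85264253e-01  6.386
[... 238 characters left out ...]
-1.30064750e-02 -9.85633244e-01  1.68398157e-01  2.76623249e+02]
 [-9.99883080e-01  1.41746039e-02  5.73644356e-03 -2.72312499e+01]
 [-8.04100665e-03 -1.68303857e-01 -9.85702366e-01  1.02361932e+03]
 [ 0.00000000e+00  0.00000000e+00  0.00000000e+00  1.00000000e+00]] None
wrist [[310.71401998   0.         315.68107294]
 [  0.         310.71401998 199.14642877]
 [  0.           0.           1.        ]] -0.039111406759085025 None [[ 3.32871766e-04 -9.62616333e-01 -2.70868390e-01  6.94228888e+01]
 [ 9.99999944e-01  3.31687388e-04  5.01499991e-05 -2.22611926e-01]
 [ 4.15684205e-05 -2.70868391e-01  9.62616389e-01 -1.68209439e+02]
 [ 0.00000000e+00  0.00000000e+00  0.00000000e+00  1.00000000e+00]]
```

View pics/top0.png

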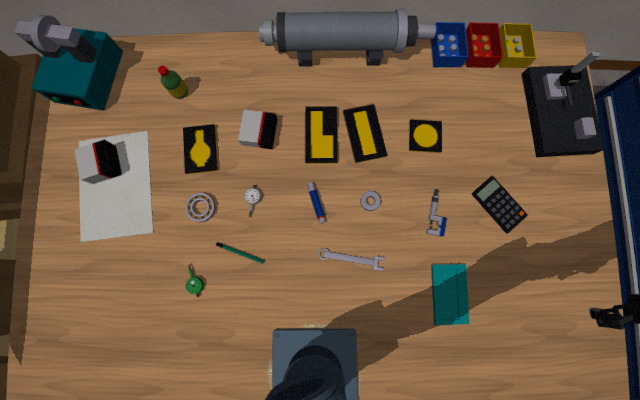

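View pics/scene0.png

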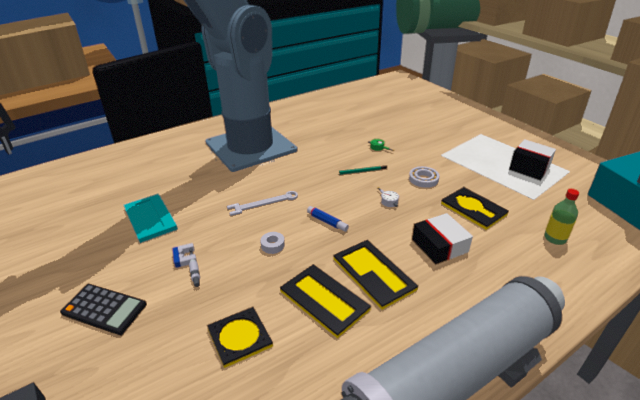

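Top view, name and pixel of each thing:
- **Inserts:** indicator (200,149), micrometer (321,134), plug (365,132) and ring (426,135).
- **Gauges:** indicator (252,197), plug (317,202), ring (371,201) and micrometer (437,213).
- **Bystanders:** bearing (200,207) and carton (259,129).

Two pairs need telling apart:
- **Indicator:** the white dial at (252,197) fits. The green one at (194,284) is a look-alike.
- **Plug insert:** the black/yellow slot at (365,132) fits. The turquoise block at (450,294) is not meant.

I'll confirm this in one enlarged crop and measure from both views.

```bash
cat > h.py <<'E'
import numpy as np, cv2
from scipy.spatial.transform import Rotation as R
from rig import bot,cams
def grab(n):
    s=bot.read_state(); d=cams.get_image(n)
    if n=="wrist":
        T=np.eye(4);T[:3,:3]=R.from_quat(s["tcp_rot"]).as_matrix();T[:3,3]=s["ee_pos"]
        d["extrinsics"]=T@d["mount"]
    return d
def dirs(d,uv):
    D=np.array([d["k1"],0,0,0,0.])
    p=cv2.undistortPoints(np.float64(uv).reshape(-1,1,2),d["K"],D)[:,0]
    return np.c_[p,np.ones(len(p))]@d["extrinsics"][:3,:3].T
def onplane(d,uv,z):
    v=dirs(d,uv);c=d["extrinsics"][:3,3]
    return (c+v*((z-c[2])/v[:,2])[:,None])
def tri(d1,u1,d2,u2):
    A=[];b=[];
    for d,u in((d1,u1),(d2,u2)):
        v=dirs(d,u)[0];v/=np.linalg.norm(v);P=np.eye(3)-np.outer(v,v);A.append(P);b.append(P@d["extrinsics"][:3,3])
    A=np.vstack(A);b=np.hstack(b);x,r,_,_=np.linalg.lstsq(A,b,rcond=None);return x,np.sqrt(r)
def project(d,X):
    T=np.linalg.inv(d["extrinsics"]);rv,_=cv2.Rodrigues(T[:3,:3])
    return cv2.projectPoints(np.float64(X).reshape(-1,1,3),rv,T[:3,3],d["K"],np.array([d["k1"],0,0,0,0.]))[0][:,0]
def blobs(m,amin=60):
    cs,_=cv2.findContours(m.astype(np.uint8),cv2.RETR_EXTERNAL,cv2.CHAIN_APPROX_NONE)
    return [c[:,0] for c in cs if cv2.contourArea(c)>amin]
def yellow(im):
    h=cv2.cvtColor(im,cv2.COLOR_BGR2HSV);return (abs(h[...,0].astype(int)-27)<6)&(h[...,1]>200)&(h[...,2]>90)
def shape(P):
    # centroid of area, min rect, on plane coordinates
    q=np.float32(P[:,:2]);m=cv2.moments(q);c=np.array([m["m10"],m["m01"]])/m["m00"]
    return c,cv2.minAreaRect(q)
E
python3 - <<'E'
from h import *
t=grab("top");s=grab("scene")
np.set_printoptions(precision=1,suppress=True)
cv2.imwrite("pics/crop.png",cv2.resize(t["image"][95:310,175:475],None,fx=2.6,fy=2.6,interpolation=cv2.INTER_CUBIC))
for n,d in(("top",t),("scene",s)):
    for c in blobs(yellow(d["image"]),80):
        P=onplane(d,c,8);ce,r=shape(P);print(n,c.mean(0),"c",ce,"rect",np.round(r[0],1),np.round(r[1],1),round(r[2],1))
E
```

```text
top [199.6 148.4] c [597.7 318.6] rect [603.  319.4] [106.7  54.4] 2.4
top [425.2 134.9] c [ 630.2 -318.5] rect [ 631.1 -318.5] [67.9 65.8] 43.7
top [364.5 132.9] c [ 639.8 -146.6] rect [ 639.9 -146.5] [128.9  37. ] 11.6
top [319.8 136. ] c [627.3 -20.4] rect [637.7 -26.7] [ 61.2 136.5] 89.5
top [519.4  44.1] c [ 911.1 -612.1] rect [ 931.7 -629.4] [ 90.1 115.7] 89.3
scene [238.7 334.2] c [ 625.9 -318.5] rect [ 625.4 -318.3] [69.4 64.1] 57.3
scene [325.3 316.8] c [ 675.7 -171.8] rect [ 666.8 -178.5] [173.6  76. ] 40.7
scene [325.  297.3] c [ 635.4 -146. ] rect [ 635.4 -146.1] [128.4  35.8] 11.6
scene [374.4 289.2] c [669. -59.] rect [657.1 -61.8] [180.9  77.8] 28.2
scene [374.1 268.4] c [622.3 -19.3] rect [632.9 -24.6] [137.9  59.8] 0.5
scene [558.7 228.3] c [770.2 411.3] rect [768.8 414.5] [49.8 77.4] 22.0
scene [474.3 205.5] c [591.7 318.7] rect [596.8 322.6] [102.2  52.3] 20.3
```

View pics/crop.png

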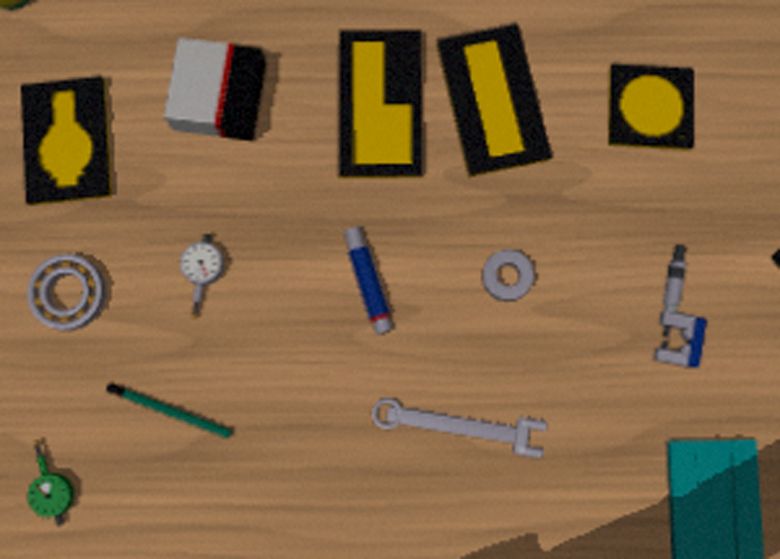

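The crop confirms it: the white-dial indicator is at crop (203,262) and the green look-alike at (50,495). The black/yellow plug insert is at (495,100) and the turquoise block at (715,500). The indicator's stem points toward the robot, while its insert's stem slot points away. Next I'll measure the gauges in both views.

```bash
cat >> h.py <<'E'
def gauge(im):
    h=cv2.cvtColor(im,cv2.COLOR_BGR2HSV).astype(int);b=im.astype(int)
    return ((h[...,1]<75)&(h[...,2]>60))|((b[...,0]>b[...,2]+15)&(h[...,1]>75))
def pick(m,uv,amin=60):
    B=blobs(m,amin);return min(B,key=lambda c:np.linalg.norm(c.mean(0)-uv))
def cen(c):
    m=cv2.moments(c.reshape(-1,1,2).astype(np.float32));return np.array([m["m10"],m["m01"]])/m["m00"]
E
python3 - <<'E'
from h import *
np.set_printoptions(precision=1,suppress=True)
t=grab("top");s=grab("scene")
mt=gauge(t["image"]);ms=gauge(s["image"])
K=np.ones((3,3),np.uint8)
mt=cv2.morphologyEx(mt.astype(np.uint8),cv2.MORPH_CLOSE,K);ms=cv2.morphologyEx(ms.astype(np.uint8),cv2.MORPH_CLOSE,K)
for n,a,b,z in(("mic",(437,213),(187,262),9),("ring",(371,201),(272,242),20),("plug",(317,202),(327,219),11),("ind",(252,197),(390,199),15)):
    ca,cb=pick(mt,a),pick(ms,b);X,r=tri(t,cen(ca),s,cen(cb))
    ce,re=shape(onplane(t,ca,z));c2,r2=shape(onplane(s,cb,z))
    print(n,cen(ca),cen(cb),"tri",X,r,"top",ce,np.round(re[0],1),np.round(re[1],1),round(re[2],1),"scene",c2,np.round(r2[0],1),np.round(r2[1],1),round(r2[2],1))
for n,a,b in(("i_ring",(425,135),(239,334)),("i_plug",(364,133),(325,297)),("i_mic",(320,136),(374,268)),("i_ind",(200,148),(474,205))):
    ca,cb=pick(yellow(t["image"]),a),pick(yellow(s["image"]),b);print(n,tri(t,cen(ca),s,cen(cb)))
st=bot.read_state();print(R.from_quat(st["tcp_rot"]).as_matrix())
E
```

```text
mic [436.5 221. ] [186.3 259.5] tri [ 386.9 -334.2    5.2] [1.4] top [ 386.5 -334.1] [ 393.5 -336.9] [47.8 91.4] 78.1 scene [ 388.4 -333.7] [ 406.2 -340.6] [ 48.  139.1] 78.6
ring [370.1 200.4] [272.1 242.1] tri [ 444.6 -155.9   10.4] [0.8] top [ 443.4 -154.2] [ 443.2 -155.2] [51.3 52.2] 88.2 scene [ 453.5 -160.3] [ 453.3 -160.9] [52.5 72.7] 61.1
plug [316.1 202.7] [327.3 218.2] tri [440.8  -8.7  10. ] [0.4] top [441.3  -8.3] [442.2  -7.9] [116.6  24.2] 16.8 scene [439.4 -10.1] [439.6 -10.4] [129.1  32.8] 17.0
ind [252.1 196.7] [389.2 198. ] tri [459.2 165.4   9.8] [1.9] top [459.2 165.6] [454.6 162.5] [59.8 45.3] 23.4 scene [463.3 159.5] [460.9 163.6] [47.7 76.9] 56.0
i_ring (array([ 629. , -318.7,   10.2]), array([1.3]))
i_plug (array([ 639.1, -146.2,    8.4]), array([0.9]))
i_mic (array([626.4, -20. ,   8.6]), array([0.8]))
i_ind (array([595.8, 316.8,  10.5]), array([1.4]))
[[ 1.   0.3 -0. ]
 [ 0.3 -1.   0. ]
 [-0.  -0.  -1. ]]
```

Floor heights triangulate to 8–10 mm, as they should, and the gauges lie at bench level. I'll move over the micrometer now.

Request:
step_arm([
  [0.5,-0.34,0.1,0,0,0,0],
  [0.95,-0.68,0.18,0,0,0,0],
  [0.95,-0.68,0.18,0,0,0,0],
  [0.95,-0.68,0.18,0,0,0,0],
  [0.95,-0.68,0.18,0,0,0,0],
], squeeze=50)

```text
time: 0.85
ee_pos: [310.1, -459.4, 173.0]
tcp_rot: [0.991, 0.137, 0.0, 0.0]
force: [0.5, -1.2, 0.2]
opening: 85.3
gripper_force: 0.0
```

Request:
step_arm([
  [0.95,-0.68,0.18,0,0,0,0],
  [0.95,-0.68,0.18,0,0,0,0],
  [0.95,-0.68,0.18,0,0,0,0],
  [0.5,-0.34,0.1,0,0,3.5,0],
  [0,0,0,0,0,8,0],
])

```text
time: 1.35
ee_pos: [415.2, -328.2, 147.0]
tcp_rot: [0.999, 0.039, 0.001, -0.001]
force: [-0.3, 0.0, 0.7]
opening: 85.6
gripper_force: 0.0
```

Request:
step_arm([
  [0,0,0,0,0,8,0],
  [0,0,0,0,0,8,0],
  [0,0,0,0,0,0,0],
  [0,0,0,0,0,0,0],
])

```text
time: 1.75
ee_pos: [412.2, -332.7, 147.5]
tcp_rot: [0.995, -0.1, -0.0, 0.0]
force: [-0.5, -0.4, 0.4]
opening: 85.7
gripper_force: 0.0
```

```bash
python3 - <<'E'
from h import *
np.set_printoptions(precision=2,suppress=True)
w=grab("wrist");cv2.imwrite("pics/w1.png",w["image"]);np.save("pics/w1.npy",w["extrinsics"])
s=bot.read_state();print(s["ee_pos"],s["joint_positions"],s["force"],R.from_quat(s["tcp_rot"]).as_matrix())
E
```

```text
[ 412.2  -332.73  147.52] [ 0.6   0.41 -0.    1.91  0.    0.82 -1.18] [-0.4   0.18  0.  ] [[ 0.98 -0.2  -0.  ]
 [-0.2  -0.98 -0.  ]
 [ 0.    0.   -1.  ]]
```

View pics/w1.png

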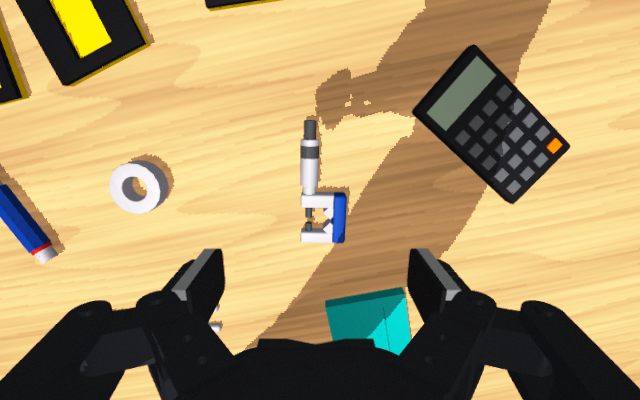

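The wrist picture shows the micrometer with its ratchet tip at (310,120), its thimble down to (310,190) and its frame with blue back at (302–346,192–243). The ring at (138,187) is also in view.

```bash
cat > mic.py <<'E'
from h import *
np.set_printoptions(precision=1,suppress=True)
def mic(w,guess):
    im=w["image"];h=cv2.cvtColor(im,cv2.COLOR_BGR2HSV).astype(int)
    fg=(h[...,1]<60)|((h[...,0]>100)&(h[...,0]<135)&(h[...,1]>100))
    c=pick(cv2.morphologyEx(fg.astype(np.uint8),cv2.MORPH_OPEN,np.ones((2,2),np.uint8)),guess,400)
    return c
if __name__=="__main__":
    w=grab("wrist");s=bot.read_state();c=mic(w,(315,190))
    print(cv2.boundingRect(c.reshape(-1,1,2)),cen(c),s["ee_pos"])
    P=onplane(w,c,9);T=R.from_quat(s["tcp_rot"]).as_matrix()
    L=(P-s["ee_pos"])@T  # tool coords
    M=L[:,:2];print("tool x range",M[:,0].min(),M[:,0].max(),"y",M[:,1].min(),M[:,1].max())
    top=M[:,0].max()
    for a,b in((5,15),(25,50),(30,40),(40,55)):   # edges at distances below tip
        m=M[(M[:,0]<top-a)&(M[:,0]>top-b)];mid=np.median(m[:,1]);l,r=m[m[:,1]<mid],m[m[:,1]>=mid]
        print(a,b,"y edges",l[:,1].mean(),r[:,1].mean(),"mid",(l[:,1].mean()+r[:,1].mean())/2)
E
python3 mic.py
```

```text
(302, 121, 46, 123) [320.2 195.9] [ 412.2 -332.8  147.5]
tool x range -65.79211649686398 60.85724247165252 y -15.160805158070263 31.796701287822547
5 15 y edges -10.155654983034609 -0.3776050699404686 mid -5.2666300264875385
25 50 y edges -14.214069783600342 1.9989421164616759 mid -6.107563833569333
30 40 y edges -14.187827733856826 2.0312271221934983 mid -6.0783003058316645
40 55 y edges -14.317885496390021 1.6759130390900803 mid -6.3209862286499705
```

Request:
step_arm([
  [0.19,-0.16,0.5,0,0,1.5,0.3],
  [0,0,0.75,0,0,0,0.5],
  [0,0,0.25,0,0,0,0.5],
  [0,0,0,0,0,0,0.5],
])

```text
time: 2.25
ee_pos: [419.6, -327.4, 86.2]
tcp_rot: [0.993, -0.114, -0.002, -0.001]
force: [-0.8, 0.7, -0.5]
opening: 42.8
gripper_force: 0.0
```

```bash
python3 - <<'E'
from h import *
from mic import mic
np.set_printoptions(precision=1,suppress=True)
w=grab("wrist");s=bot.read_state();cv2.imwrite("pics/w2.png",w["image"])
c=mic(w,(315,190));w1={**w,"extrinsics":np.load("pics/w1.npy"),"image":cv2.imread("pics/w1.png")};c1=mic(w1,(315,190))
T=R.from_quat(s["tcp_rot"]).as_matrix()
print(s["ee_pos"],s["opening"],cv2.boundingRect(c.reshape(-1,1,2)),"centroid tri",tri(w1,cen(c1),w,cen(c)))
M=(onplane(w,c,9)-s["ee_pos"])@T;M=M[:,:2]
i1=c1[c1[:,1].argmin()];i2=c[c[:,1].argmin()];print("tip tri",i1,i2,tri(w1,i1,w,i2))
print(M.min(0),M.max(0))
top=M[:,0].max()
for a,b in((5,15),(30,40),(40,55)):
    m=M[(M[:,0]<top-a)&(M[:,0]>top-b)];mid=np.median(m[:,1]);l,r=m[m[:,1]<mid],m[m[:,1]>=mid];print(l[:,1].mean(),r[:,1].mean(),(l[:,1].mean()+r[:,1].mean())/2)
E
```

```text
[ 420.5 -328.1   87.4] 42.67220306021198 (4, 131, 626, 269) centroid tri (array([ 454. , -338.6,  214.2]), array([5.]))
tip tri [308 121] [312 131] (array([ 473.2, -336.5,   -0.3]), array([0.4]))
[-228.3 -341.2] [ 53.8 339.8]
-5.567300473666692 4.599528897802015 -0.4838857879323384
-8.882722973728425 7.989432309961448 -0.44664533188348843
-8.932449470138097 8.121905459109346 -0.4052720055143757
```

View pics/w2.png

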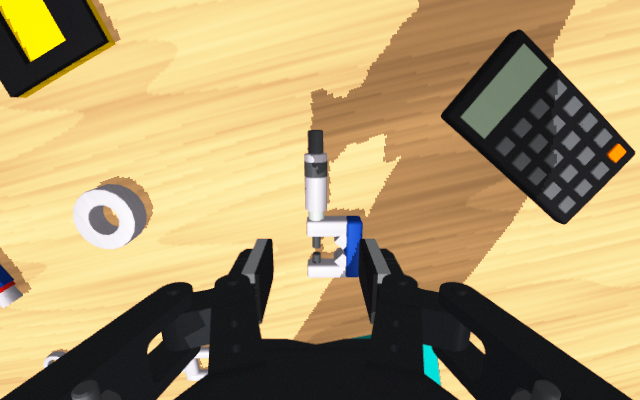

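The fingers straddle the thimble: the tip is at (312,131), centred within 0.5 mm. I'll descend and grip.

Request:
step_arm([
  [0.04,0,0.6,0,0,0,0.5],
  [0,0,0.8,0,0,0,0.5],
  [0,0,0.4,0,0,0,0.5],
  [0,0,0.2,0,0,0,0.5],
  [0,0,0,0,0,0,0.5],
])

```text
time: 2.8
ee_pos: [422.6, -328.7, 7.7]
tcp_rot: [0.993, -0.115, -0.0, 0.0]
force: [-1.1, 0.1, -0.8]
opening: 42.6
gripper_force: 0.0
```

Request:
step_arm([
  [0,0,0,0,0,0,0.7],
  [0,0,0,0,0,0,1],
  [0,0,0,0,0,0,1],
  [0,0,0,0,0,0,1],
  [0,0,0,0,0,0,1],
])

```text
time: 3.3
ee_pos: [422.6, -328.5, 7.8]
tcp_rot: [0.993, -0.115, 0.0, 0.0]
force: [-0.2, 0.3, -1.2]
opening: -0.3
gripper_force: 0.0
```

The opening reads zero, so the grip missed. I'll look before anything else.

Request:
step_arm([
  [0,0,-0.5,0,0,0,1],
  [0,0,-0.8,0,0,0,1],
  [0,0,-0.7,0,0,0,1],
  [0,0,0,0,0,0,1],
])

```text
time: 3.7
ee_pos: [424.8, -330.1, 91.0]
tcp_rot: [0.993, -0.115, 0.003, 0.002]
force: [1.4, -0.3, 0.6]
opening: -0.1
gripper_force: 0.0
```

```bash
python3 - <<'E'
from h import *
w=grab("wrist");s=bot.read_state();cv2.imwrite("pics/w3.png",w["image"]);np.save("pics/w3.npy",w["extrinsics"]);print(s["ee_pos"],s["opening"])
print(project(w,s["ee_pos"]))
E
```

```text
[ 423.75469033 -329.25889677   89.21949705] 0.3518530713716128
[[315.57941384 236.12748745]]
```

View pics/w3.png

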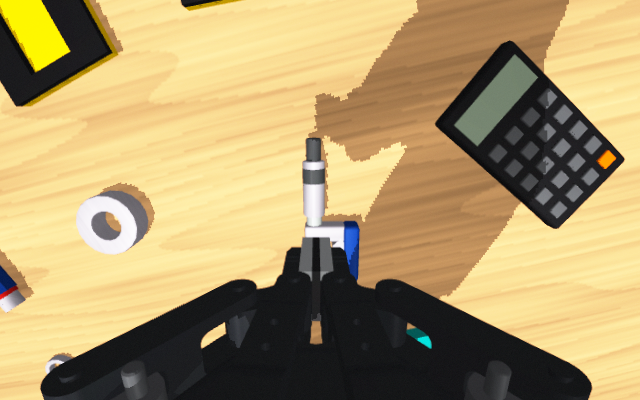

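```bash
python3 - <<'E'
from h import *
from mic import mic
np.set_printoptions(precision=1,suppress=True)
w=grab("wrist");t=grab("top");sc=grab("scene");s=bot.read_state();p=s["ee_pos"];T=R.from_quat(s["tcp_rot"]).as_matrix()
for z in(89,50,20,9,0):print(z,project(w,[p[0],p[1],z]))
P=onplane(w,[[314,138],[314,226],[303,235],[359,222]],9);print("world",P,"tool",(P-p)@T)
print("tip pixels predicted: top",project(t,p),"scene",project(sc,p))
a=t["image"][165:245,395:475];b=sc["image"][160:300,120:260]
cv2.imwrite("pics/ts.png",np.hstack([cv2.resize(a,(400,400),interpolation=cv2.INTER_CUBIC),cv2.resize(b,(400,400),interpolation=cv2.INTER_CUBIC)]))
E
```

```text
89 [[315.  238.8]]
50 [[315.  217.2]]
20 [[315.1 205. ]]
9 [[315.1 201.3]]
0 [[315.1 198.4]]
world [[ 472.5 -338.9    9. ]
 [ 400.7 -321.9    9. ]
 [ 394.8 -310.8    9. ]
 [ 395.5 -359.9    9. ]] tool [[ 52.   -0.8  77.5]
 [-21.8  -0.9  77.7]
 [-30.  -10.3  77.7]
 [-18.2  37.3  77.6]]
tip pixels predicted: top [[442.2 203.5]] scene [[186.4 238.5]]
```

View pics/ts.png

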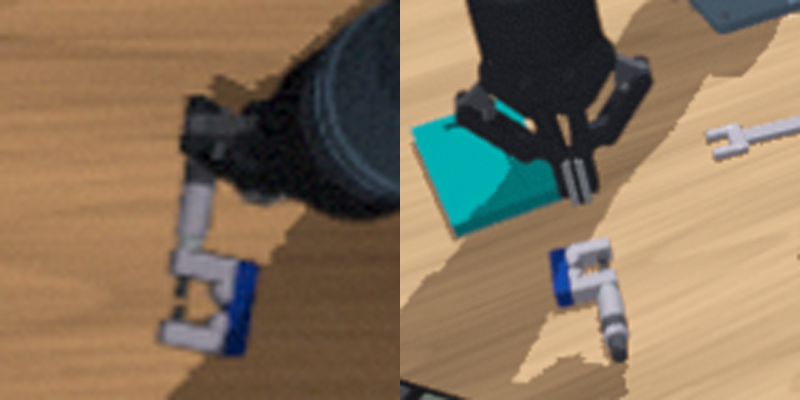

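In the scene crop the closed finger tips sit at crop (578,202), clearly above the predicted TCP at (590,224). So the tips are higher than the state suggests, which fits closing above the thimble without any contact. I'll measure it by touching clear bench beyond the ratchet.

Request:
step_arm([
  [0.9,-0.4,0,0,0,0,0.75],
  [0.9,-0.4,0.4,0,0,0,0.75],
  [0.5,-0.2,0.8,0,0,0,0.75],
  [0,0,0.75,0,0,0,0.75],
  [0,0,0,0,0,0,0.75],
])

```text
time: 4.4
ee_pos: [517.6, -307.6, 4.3]
tcp_rot: [0.993, -0.114, -0.005, -0.002]
force: [-1.4, -0.3, -0.0]
opening: 21.0
gripper_force: 0.0
```

```bash
python3 - <<'E'
from h import *
np.set_printoptions(precision=1,suppress=True)
sc=grab("scene");s=bot.read_state();p=s["ee_pos"];print(p,s["opening"],s["force"])
q=project(sc,[p,p+[0,0,15]]);print(q)
u,v=q[0].astype(int);b=sc["image"][v-60:v+40,u-50:u+50];cv2.imwrite("pics/s2.png",cv2.resize(b,(500,500),interpolation=cv2.INTER_CUBIC));print(u-50,v-60)
E
```

```text
[ 518.5 -309.1    6.7] 21.262217803945695 [-0.1  0.1  0.1]
[[220.3 293.5]
 [219.1 288.2]]
170 233
```

View pics/s2.png

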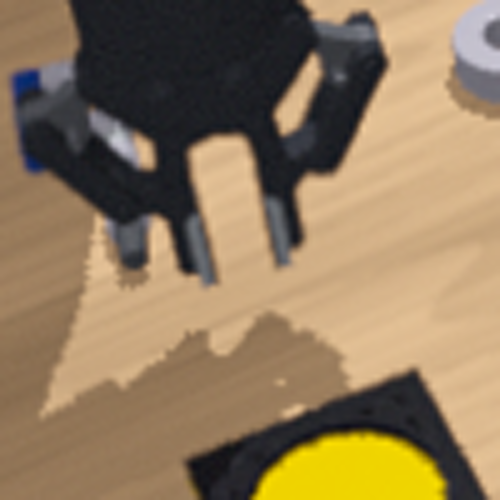

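The tips' midpoint at (247,274) stands about 16 mm above the reported TCP at (251,302). I'll step down gently to feel the bench.

Request:
step_arm([
  [0,0,0.15,0,0,0,0.75],
  [0,0,0.1,0,0,0,0.75],
  [0,0,0,0,0,0,0.75],
])

```text
time: 4.75
ee_pos: [521.1, -310.9, 0.0]
tcp_rot: [0.993, -0.115, 0.0, 0.0]
force: [0.1, -0.0, -0.2]
opening: 21.5
gripper_force: 0.0
```

Request:
step_arm([
  [0,0,0.08,0,0,0,0.75],
  [0,0,0,0,0,0,0.75],
])

```text
time: 4.95
ee_pos: [521.2, -310.5, -3.5]
tcp_rot: [0.993, -0.115, 0.0, 0.0]
force: [-0.6, -0.6, 0.7]
opening: 21.2
gripper_force: 0.0
```

Request:
step_arm([
  [0,0,0.08,0,0,0,0.75],
  [0,0,0,0,0,0,0.75],
])

```text
time: 5.15
ee_pos: [521.0, -310.3, -7.2]
tcp_rot: [0.993, -0.115, -0.0, -0.0]
force: [0.2, -0.2, 0.2]
opening: 21.3
gripper_force: 0.0
```

Request:
step_arm([
  [0,0,0.08,0,0,0,0.75],
  [0,0,0,0,0,0,0.75],
])

```text
time: 5.35
ee_pos: [520.9, -310.2, -10.6]
tcp_rot: [0.993, -0.115, -0.0, -0.0]
force: [0.1, 0.1, -0.9]
opening: 21.3
gripper_force: 0.0
```

Request:
step_arm([
  [0,0,0.06,0,0,0,0.75],
  [0,0,0,0,0,0,0.75],
])

```text
time: 5.55
ee_pos: [521.0, -310.3, -12.8]
tcp_rot: [0.993, -0.115, -0.0, -0.0]
force: [-0.4, 0.2, 0.0]
opening: 21.3
gripper_force: 0.0
```

Request:
step_arm([
  [0,0,0.03,0,0,0,0.75],
  [0,0,0,0,0,0,0.75],
])

```text
time: 5.75
ee_pos: [521.1, -310.4, -13.8]
tcp_rot: [0.993, -0.115, -0.0, -0.0]
force: [-0.8, 0.5, -0.1]
opening: 21.2
gripper_force: 0.0
```

Request:
step_arm([
  [0,0,0.03,0,0,0,0.75],
  [0,0,0,0,0,0,0.75],
])

```text
time: 5.95
ee_pos: [521.1, -310.3, -15.0]
tcp_rot: [0.993, -0.115, -0.0, -0.0]
force: [-0.7, 0.2, -0.3]
opening: 21.4
gripper_force: 0.0
```

Request:
step_arm([
  [0,0,0.03,0,0,0,0.75],
  [0,0,0,0,0,0,0.75],
])

```text
time: 6.15
ee_pos: [521.0, -310.4, -16.3]
tcp_rot: [0.993, -0.115, -0.0, -0.0]
force: [0.0, 0.5, 0.1]
opening: 21.3
gripper_force: 0.0
```

Request:
step_arm([
  [0,0,0.03,0,0,0,0.75],
  [0,0,0,0,0,0,0.75],
])

```text
time: 6.35
ee_pos: [521.1, -310.3, -17.5]
tcp_rot: [0.993, -0.115, -0.0, -0.0]
force: [-0.6, 0.3, 1.4]
opening: 21.3
gripper_force: 0.0
```

Request:
step_arm([
  [0,0,0.03,0,0,0,0.75],
  [0,0,0,0,0,0,0.75],
])

```text
time: 6.55
ee_pos: [521.1, -310.4, -18.7]
tcp_rot: [0.993, -0.115, -0.0, -0.0]
force: [-0.5, -0.0, -0.6]
opening: 21.7
gripper_force: 0.0
```

Request:
step_arm([
  [0,0,0.03,0,0,0,0.75],
  [0,0,0,0,0,0,0.75],
])

```text
time: 6.75
ee_pos: [521.1, -310.4, -19.9]
tcp_rot: [0.993, -0.115, -0.0, -0.0]
force: [-0.0, 0.5, 0.3]
opening: 21.1
gripper_force: 0.0
```

Request:
step_arm([
  [0,0,0.03,0,0,0,0.75],
  [0,0,0,0,0,0,0.75],
])

```text
time: 6.95
ee_pos: [521.1, -310.4, -21.1]
tcp_rot: [0.993, -0.115, -0.0, -0.0]
force: [0.0, 0.5, 0.3]
opening: 21.2
gripper_force: 0.0
```

Request:
step_arm([
  [0,0,0.03,0,0,0,0.75],
  [0,0,0,0,0,0,0.75],
])

```text
time: 7.15
ee_pos: [521.1, -310.3, -22.3]
tcp_rot: [0.993, -0.115, -0.0, -0.0]
force: [-0.4, -0.1, 0.3]
opening: 21.2
gripper_force: 0.0
```

Request:
step_arm([
  [0,0,0.03,0,0,0,0.75],
  [0,0,0,0,0,0,0.75],
])

```text
time: 7.35
ee_pos: [521.1, -310.3, -23.5]
tcp_rot: [0.993, -0.115, -0.0, -0.0]
force: [0.3, 0.7, -0.2]
opening: 21.2
gripper_force: 0.0
```

```bash
python3 - <<'E'
from h import *
np.set_printoptions(precision=1,suppress=True)
sc=grab("scene");w=grab("wrist");s=bot.read_state();p=s["ee_pos"];print(p,s["opening"],s["force"])
q=project(sc,[p,p+[0,0,23.5]]);print(q,project(w,[p,p+[0,0,23.5]]))
u,v=q[1].astype(int);b=sc["image"][v-60:v+40,u-50:u+50];a=cv2.resize(b,(400,400),interpolation=cv2.INTER_CUBIC);print(u-50,v-60)
cv2.imwrite("pics/s3.png",np.hstack([a,cv2.resize(w["image"][150:350,220:420],(400,400))]))
E
```

```text
[ 521.1 -310.4  -23.4] 21.291111007500703 [-0.6  0.4 -0. ]
[[222.6 304.9]
 [220.7 296.9]] [[316.5 235.4]
 [316.6 253. ]]
170 236
```

View pics/s3.png

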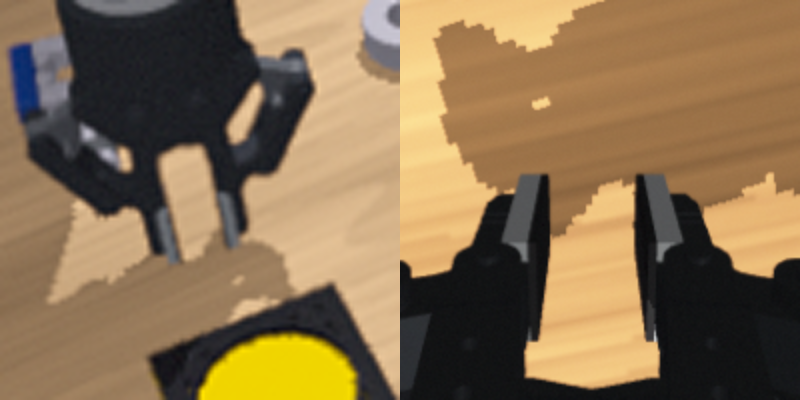

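The tips at left crop (178,262)/(234,247) appear close to, but not yet on, the bench, and the right crop shows nothing between them. I'll keep feeling downward.

Request:
step_arm([
  [0,0,0.03,0,0,0,0.75],
  [0,0,0,0,0,0,0.75],
])

```text
time: 7.65
ee_pos: [521.1, -310.4, -24.7]
tcp_rot: [0.993, -0.115, -0.0, -0.0]
force: [0.2, -0.2, -0.2]
opening: 21.3
gripper_force: 0.0
```

Request:
step_arm([
  [0,0,0.03,0,0,0,0.75],
  [0,0,0,0,0,0,0.75],
])

```text
time: 7.85
ee_pos: [521.3, -310.5, -25.2]
tcp_rot: [0.993, -0.115, -0.0, 0.0]
force: [-1.1, 1.0, 5.3]
opening: 21.4
gripper_force: 2.9
```

Request:
step_arm([
  [0,0,0.03,0,0,0,0.75],
  [0,0,0,0,0,0,0.75],
])

```text
time: 8.05
ee_pos: [521.3, -310.5, -25.3]
tcp_rot: [0.993, -0.115, -0.0, -0.0]
force: [-5.0, 2.6, 17.4]
opening: 20.8
gripper_force: 8.6
```

Request:
step_arm([
  [0,0,0.03,0,0,0,0.75],
  [0,0,0,0,0,0,0.75],
])

```text
time: 8.25
ee_pos: [521.2, -310.5, -25.3]
tcp_rot: [0.993, -0.115, -0.0, -0.0]
force: [-8.0, 5.2, 28.7]
opening: 21.6
gripper_force: 14.3
```

Contact is at reported z −25.2, so the tips end 25 mm short of the reported TCP at this opening. I'll back off and check whether the offset also affects x and y.

Request:
step_arm([
  [0,0,-0.12,0,0,0,0.75],
  [0,0,-0.2,0,0,0,0.75],
  [0,0,0,0,0,0,0.75],
])

```text
time: 8.55
ee_pos: [521.9, -310.9, -14.3]
tcp_rot: [0.993, -0.115, 0.001, 0.0]
force: [0.5, -0.1, -0.6]
opening: 21.6
gripper_force: 0.0
```

```bash
python3 - <<'E'
from h import *
np.set_printoptions(precision=1,suppress=True)
p=np.array([521.1,-310.4,-23.4]);T=R.from_quat([.993,-.115,0,0]).as_matrix()
sc=grab("scene");w=grab("wrist");s=bot.read_state();print(s["ee_pos"],s["force"])
C=[p+T@[x,y,-25] for x in(11,-11) for y in(-10.6,10.6)]
print("scene pred corners",project(sc,C),"seen (214.5,301.5),(228.5,297.7)")
E0=np.eye(4);E0[:3,:3]=T;E0[:3,3]=p;w["extrinsics"]=E0@w["mount"]
for k in(0,-13,-25):print(k,project(w,[p+T@[x,y,k] for x in(11,-11) for y in(-10.6,10.6)]),"seen (287,237.5) (340,237.5) lower (283,320)?")
# second height check from insert ring seen by wrist w1..w3 ring gauge vs top
t=grab("top")
w3={**w,"extrinsics":np.load("pics/w3.npy"),"image":cv2.imread("pics/w3.png")};w1={**w3,"extrinsics":np.load("pics/w1.npy"),"image":cv2.imread("pics/w1.png")}
def ringtop(d,g):
    m=(cv2.cvtColor(d["image"],cv2.COLOR_BGR2HSV)[...,1]<40)&(d["image"][...,1]>190)
    return cv2.minEnclosingCircle(pick(m,g,200))
for d,g in((w1,(138,187)),(w3,(108,221))):
    c,r=ringtop(d,g);print("ring",c,r,onplane(d,[c],20),onplane(d,[c],0))
print(tri(w1,[ringtop(w1,(138,187))[0]],w3,[ringtop(w3,(108,221))[0]]))
E
```

```text
[ 521.2 -310.5  -15.3] [-0.1 -0.5 -1.3]
scene pred corners [[227.  299.1]
 [216.  301.9]
 [225.  291. ]
 [214.3 293.8]] seen (214.5,301.5),(228.5,297.7)
0 [[298.1 217.5]
 [335.1 217.5]
 [298.6 252.6]
 [334.5 252.6]] seen (287,237.5) (340,237.5) lower (283,320)?
-13 [[296.7 225.5]
 [336.6 225.5]
 [297.4 262.9]
 [335.8 262.9]] seen (287,237.5) (340,237.5) lower (283,320)?
-25 [[295.3 234. ]
 [338.1 234. ]
 [296.1 273.8]
 [337.2 273.8]] seen (287,237.5) (340,237.5) lower (283,320)?
ring (134.0657958984375, 188.0657958984375) 27.111133575439453 [[ 445.6 -155.    20. ]] [[ 443.3 -142.1    0. ]]
ring (106.5, 224.0) 32.40766143798828 [[ 446.1 -155.8   20. ]] [[ 442.3 -140.     0. ]]
(array([ 444.9, -151. ,   13.9]), array([0.1]))
```

Both views agree: x and y are right, and only the finger length is 25 mm short. From here, tip height = reported z + 25. Back to the micrometer for a re-measure from above.

Request:
step_arm([
  [0,0,-0.6,0,0,0,0.5],
  [0,0,-0.9,0,0,0,0.5],
  [-0.6,0.25,-0.7,0,0,0,0.5],
  [-0.9,0.4,-0.3,0,0,0,0.5],
  [-0.8,0.35,0,0,0,0,0.5],
])

```text
time: 9.2
ee_pos: [422.2, -329.4, 86.3]
tcp_rot: [0.993, -0.115, 0.001, 0.001]
force: [-0.8, -0.0, 0.8]
opening: 42.8
gripper_force: 0.0
```

Request:
step_arm([
  [0,0,0,0,0,0,0.5],
  [0,0,0,0,0,0,0.5],
])

```text
time: 9.4
ee_pos: [421.8, -328.6, 84.5]
tcp_rot: [0.993, -0.116, -0.0, -0.0]
force: [0.6, -0.1, -0.2]
opening: 42.9
gripper_force: 0.0
```

```bash
cat > mic2.py <<'E'
from h import *
np.set_printoptions(precision=1,suppress=True)
w=grab("wrist");s=bot.read_state();T=R.from_quat(s["tcp_rot"]).as_matrix();im=w["image"]
h=cv2.cvtColor(im,cv2.COLOR_BGR2HSV).astype(int)
fg=(h[...,1]<60).astype(np.uint8); fg[215:]=0; fg[:,:250]=0; fg[:,400:]=0; 
c=pick(fg,(315,170),300);M=((onplane(w,c,9)-s["ee_pos"])@T)[:,:2]
print(s["ee_pos"],s["opening"],cv2.boundingRect(c.reshape(-1,1,2)));top=M[:,0].max();print("tip",top)
for a,b in((5,15),(30,40),(40,55)):
    m=M[(M[:,0]<top-a)&(M[:,0]>top-b)];mid=np.median(m[:,1]);l,r=m[m[:,1]<mid],m[m[:,1]>=mid];print(l[:,1].mean(),r[:,1].mean(),(l[:,1].mean()+r[:,1].mean())/2)
E
python3 mic2.py
```

```text
[ 423.  -328.1   84.5] 42.67920045289846 (304, 134, 22, 81)
tip 51.684528717861475
-5.740081250657842 4.387410994340681 -0.6763351281585805
-9.13598292748196 7.66831654418607 -0.7338331916479448
-9.277281199319226 7.752199016704078 -0.7625410913075741
```

Request:
step_arm([
  [0,-0.02,0.7,0,0,0,0.5],
  [0,0,0.9,0,0,0,0.5],
  [0,0,0.6,0,0,0,0.5],
  [0,0,0.275,0,0,0,0.5],
  [0,0,0.1,0,0,0,0.5],
])

```text
time: 9.95
ee_pos: [423.0, -326.7, -19.5]
tcp_rot: [0.993, -0.114, -0.001, -0.001]
force: [1.1, 0.3, -0.2]
opening: 42.7
gripper_force: 0.0
```

Request:
step_arm([
  [0,0,0,0,0,0,0.7],
  [0,0,0,0,0,0,1],
  [0,0,0,0,0,0,1],
  [0,0,0,0,0,0,1],
])

```text
time: 10.35
ee_pos: [423.7, -328.1, -17.3]
tcp_rot: [0.993, -0.115, 0.001, 0.0]
force: [0.2, 1.3, 4.0]
opening: 15.5
gripper_force: 49.1
```

Request:
step_arm([
  [0,0,-0.1,0,0,0,1],
  [0,0,-0.1,0,0,0,1],
  [0,0,0,0,0,0,1],
  [0,0,0,0,0,0,1],
])

```text
time: 10.75
ee_pos: [422.5, -327.6, -10.3]
tcp_rot: [0.993, -0.115, -0.0, -0.0]
force: [0.1, 0.3, -3.1]
opening: 15.5
gripper_force: 48.8
```

```bash
python3 - <<'E'
from h import *
w=grab("wrist");sc=grab("scene");s=bot.read_state();print(s["ee_pos"],s["opening"],s["force"],s["moment"])
a=cv2.resize(w["image"][60:360,170:470],(400,400));u,v=project(sc,s["ee_pos"])[0].astype(int);print(u,v)
b=cv2.resize(sc["image"][v-60:v+40,u-50:u+50],(400,400),interpolation=cv2.INTER_CUBIC)
cv2.imwrite("pics/g1.png",np.hstack([a,b]))
E
```

```text
[ 422.42727713 -327.44400572  -10.4672752 ] 15.58333849356135 [-0.77751949  0.5504648  -3.19679838] [-0.02992749 -0.08826371  0.03841846]
195 273
```

View pics/g1.png

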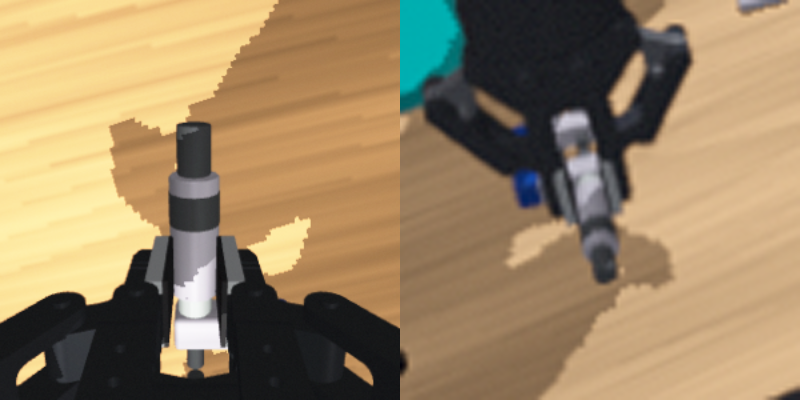

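The micrometer is held level between the pads and the lifted force matches its weight. Moving to its insert.

Request:
step_arm([
  [0,0,-0.5,0,0,0,1],
  [0,0,-0.8,0,0,0,1],
  [0.2,-0.5,-0.2,0,0,0,1],
  [0.36,-0.9,0,0,0,0,1],
  [0.36,-0.9,0,0,0,0,1],
])

```text
time: 11.35
ee_pos: [479.9, -246.2, 50.1]
tcp_rot: [0.993, -0.116, 0.0, 0.0]
force: [0.7, 0.3, -3.4]
opening: 15.3
gripper_force: 49.3
```

Request:
step_arm([
  [0.36,-0.9,0,0,0,0,1],
  [0.36,-0.9,0,0,0,0,1],
  [0.36,-0.9,0,0,0,0,1],
  [0.36,-0.9,0,0,0,0,1],
  [0.36,-0.9,0,0,0,0,1],
])

```text
time: 11.85
ee_pos: [591.1, -86.2, 49.4]
tcp_rot: [0.993, -0.115, -0.0, 0.0]
force: [0.7, 0.5, -3.4]
opening: 15.3
gripper_force: 49.3
```

Request:
step_arm([
  [0.36,-0.9,0,0,0,0,1],
  [0.36,-0.8,0,0,0,0,1],
  [0.2,-0.47,0,0,0,-5.2,1],
  [0,0,0,0,0,-8,1],
  [0,0,0,0,0,0,1],
])

```text
time: 12.35
ee_pos: [646.0, -10.8, 49.0]
tcp_rot: [1.0, 0.001, -0.001, -0.0]
force: [0.4, -0.4, -3.2]
opening: 15.3
gripper_force: 49.3
```

```bash
cat > wr.py <<'E'
from h import *
import sys
np.set_printoptions(precision=1,suppress=True)
# yellow floors seen by wrist, in world
w=grab("wrist");s=bot.read_state();T=R.from_quat(s["tcp_rot"]).as_matrix();cv2.imwrite("pics/%s.png"%sys.argv[1],w["image"])
print(s["ee_pos"],"yaw",np.degrees(np.arctan2(T[1,0],T[0,0])),s["opening"],s["force"],"q7",s["joint_positions"][6])
for c in blobs(yellow(w["image"]),1500):
    ce,r=shape(onplane(w,c,8));x,y,W,H=cv2.boundingRect(c.reshape(-1,1,2))
    print("px",(x,y,W,H),"c",ce,"rect",np.round(r[0],1),np.round(r[1],1),round(r[2],1))
E
python3 wr.py p1
```

```text
[645.7 -11.9  49.1] yaw -0.16733953744586963 15.390731103283827 [ 0.  -0.7 -3. ] q7 -1.6588533211803203
px (476, 129, 53, 174) c [ 639.  -147.3] rect [ 638.9 -147.3] [129.5  35.7] 11.6
px (291, 126, 89, 150) c [663.8 -21.5] rect [651.8 -24.9] [ 62.9 109.2] 89.8
```

View pics/p1.png

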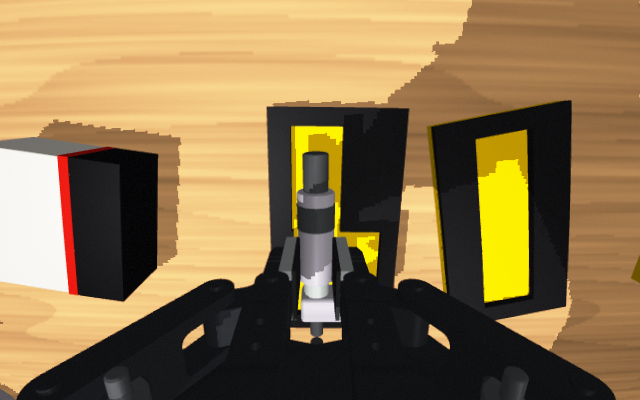

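The view shows the micrometer above its insert at (291–380,126–276). The measured insert origin is (636.4,−10.5) with yaw 0. Lowering.

Request:
step_arm([
  [0.01,-0.02,0.5,0,0,0,1],
  [0,0,0.6,0,0,0,1],
  [0,0,0.2,0,0,0,1],
  [0,0,0.1,0,0,0,1],
  [0,0,0,0,0,0,1],
])

```text
time: 12.9
ee_pos: [646.6, -11.1, -6.3]
tcp_rot: [1.0, -0.001, -0.0, 0.0]
force: [0.4, 0.6, -3.0]
opening: 15.5
gripper_force: 49.2
```

Request:
step_arm([
  [0,0,0.03,0,0,0,1],
  [0,0,0,0,0,0,1],
])

```text
time: 13.1
ee_pos: [647.4, -10.7, -6.7]
tcp_rot: [1.0, -0.0, 0.001, -0.0]
force: [0.0, -0.3, -2.7]
opening: 15.4
gripper_force: 49.2
```

Request:
step_arm([
  [0,0,0.03,0,0,0,1],
  [0,0,0,0,0,0,1],
])

```text
time: 13.3
ee_pos: [646.9, -10.7, -8.4]
tcp_rot: [1.0, -0.0, 0.0, -0.0]
force: [0.4, -0.5, -2.4]
opening: 15.4
gripper_force: 49.2
```

Request:
step_arm([
  [0,0,0.03,0,0,0,1],
  [0,0,0,0,0,0,1],
])

```text
time: 13.5
ee_pos: [647.1, -10.7, -9.2]
tcp_rot: [1.0, 0.0, 0.0, 0.0]
force: [-1.3, -0.5, 3.9]
opening: 15.5
gripper_force: 50.0
```

Floor contact is at the predicted height. Release and rise.

Request:
step_arm([
  [0,0,0,0,0,0,0.75],
  [0,0,0,0,0,0,0.7],
  [0,0,-0.05,0,0,0,0.65],
  [0,0,-0.3,0,0,0,0.6],
  [0,0,-0.7,0,0,0,0.5],
])

```text
time: 14.0
ee_pos: [644.8, -10.7, 31.1]
tcp_rot: [1.0, 0.0, -0.002, 0.0]
force: [-0.2, 0.4, 0.5]
opening: 42.7
gripper_force: 0.0
```

Request:
step_arm([
  [0,0,-0.8,0,0,0,0.5],
  [0,0,-0.8,0,0,0,0.2],
  [0,0,0,0,0,0,0.2],
])

```text
time: 14.3
ee_pos: [650.7, -10.7, 102.1]
tcp_rot: [1.0, -0.0, 0.005, -0.0]
force: [0.4, 0.3, 1.6]
opening: 68.0
gripper_force: 0.0
```

```bash
python3 wr.py p2; python3 - <<'E'
from h import *
np.set_printoptions(precision=1,suppress=True)
w=grab("wrist");s=bot.read_state();im=w["image"];h=cv2.cvtColor(im,cv2.COLOR_BGR2HSV).astype(int)
fg=((h[...,1]<60)&(h[...,2]>90)).astype(np.uint8);fg[:,:270]=0;fg[:,370:]=0
for c in blobs(fg,150):
    P=onplane(w,c,17);print(cv2.boundingRect(c.reshape(-1,1,2)),P.min(0)[:2],P.max(0)[:2])
fg=(h[...,0]>105)&(h[...,0]<130)&(h[...,1]>120)
for c in blobs(fg,150):
    P=onplane(w,c,22);print("blue",cv2.boundingRect(c.reshape(-1,1,2)),P.min(0)[:2],P.max(0)[:2])
E
```

```text
[649.1 -10.7  99.6] yaw -0.0067590531200655835 68.05098235774668 [-0.9  0.5 -0.6] q7 -1.6541105538342384
px (443, 132, 50, 144) c [ 639.1 -147. ] rect [ 639.2 -146.9] [129.5  36.6] 11.7
px (296, 130, 72, 152) c [638.7 -16. ] rect [636.6 -25. ] [140.1  63.1] 0.4
(306, 175, 40, 107) [571.3 -36. ] [668.9  -2. ]
blue (344, 222, 17, 61) [573.2 -48.5] [629.8 -34.8]
```

The micrometer is down: its edges sit at y −2.0 and −48.5, exactly as for an origin at y −10.5. Next the ring.

Request:
step_arm([
  [-0.4,0.3,0,0,0,0,0],
  [-0.87,0.6,0,0,0,0,0],
  [-0.87,0.6,0,0,0,0,0],
  [-0.87,0.6,0,0,0,0,0],
  [-0.87,0.6,0,0,0,0,0],
])

```text
time: 14.9
ee_pos: [489.0, -119.3, 95.1]
tcp_rot: [1.0, 0.0, -0.001, -0.0]
force: [1.1, -0.7, -0.3]
opening: 85.5
gripper_force: 0.0
```

Request:
step_arm([
  [-0.87,0.6,0.3,0,0,0,0],
  [-0.33,0.3,0.3,0,0,0,0],
  [0,0,0,0,0,0,0],
  [0,0,0,0,0,0,0],
])

```text
time: 15.3
ee_pos: [443.6, -154.3, 71.7]
tcp_rot: [1.0, -0.0, -0.0, -0.0]
force: [1.8, 1.3, -0.4]
opening: 85.3
gripper_force: 0.0
```

```bash
cat > ring.py <<'E'
from h import *
np.set_printoptions(precision=1,suppress=True)
w=grab("wrist");s=bot.read_state();im=w["image"];cv2.imwrite("pics/r1.png",im)
fg=((cv2.cvtColor(im,cv2.COLOR_BGR2HSV)[...,1]<60)&(im[...,1]>130)).astype(np.uint8)
print(s["ee_pos"],s["opening"],project(w,[445,-155.3,20]))
for c in blobs(fg,300):
    (u,v),r=cv2.minEnclosingCircle(c);P=onplane(w,c,20);e=cv2.fitEllipse(np.float32(P[:,:2]));print(cv2.boundingRect(c.reshape(-1,1,2)),np.round(e[0],1),np.round(e[1],1),onplane(w,[(u,v)],20))
E
python3 ring.py
```

```text
[ 444.6 -153.9   72.1] 85.28532339965568 [[317.7 206.9]]
(282, 174, 70, 66) [ 444.  -154.9] [47.5 52.2] [[ 446.1 -154.4   20. ]]
(84, 135, 30, 36) [486.3   2.4] [16.4 26.4] [[485.8   2.6  20. ]]
(78, 0, 52, 15) [580.2 -15.4] [ 8.7 42. ] [[580.8 -16.8  20. ]]
```

Request:
step_arm([
  [0.02,0.02,0.6,0,0,0,0],
  [0,0,0.9,0,0,0,0],
  [0,0,0.6,0,0,0,0],
  [0,0,0.25,0,0,0,0.1],
  [0,0,0,0,0,0,0.3],
])

```text
time: 15.85
ee_pos: [444.6, -154.4, -22.7]
tcp_rot: [1.0, 0.001, -0.001, -0.0]
force: [0.3, 0.1, -0.3]
opening: 64.4
gripper_force: 0.0
```

Request:
step_arm([
  [0,0,0,0,0,0,0.5],
  [0,0,0,0,0,0,1],
  [0,0,0,0,0,0,1],
  [0,0,0,0,0,0,1],
])

```text
time: 16.25
ee_pos: [445.5, -155.6, -20.8]
tcp_rot: [1.0, 0.0, 0.001, 0.0]
force: [-0.2, 1.4, 8.1]
opening: 50.2
gripper_force: 53.1
```

Request:
step_arm([
  [0,0,-0.1,0,0,0,1],
  [0,0,-0.1,0,0,0,1],
  [0,0,0,0,0,0,1],
  [0,0,0,0,0,0,1],
])

```text
time: 16.65
ee_pos: [444.3, -155.6, -13.8]
tcp_rot: [1.0, -0.0, 0.0, 0.0]
force: [0.5, -0.5, -1.8]
opening: 50.5
gripper_force: 52.5
```

Request:
step_arm([
  [0,0,-0.5,0,0,0,1],
  [0,0,-0.7,0,0,0,1],
  [0.4,0.35,-0.15,0,0,0,1],
  [0.8,0.7,0,0,0,0,1],
  [0.8,0.7,0,0,0,0,1],
])

```text
time: 17.15
ee_pos: [525.0, -226.0, 40.4]
tcp_rot: [1.0, 0.001, -0.0, -0.0]
force: [0.5, -0.8, -0.8]
opening: 50.1
gripper_force: 53.2
```

Request:
step_arm([
  [0.8,0.7,0,0,0,0,1],
  [0.8,0.7,0,0,0,0,1],
  [0.7,0.65,0,0,0,0,1],
  [0.32,0.28,0,0,0,0,1],
  [0,0,0,0,0,0,1],
])

```text
time: 17.65
ee_pos: [629.9, -320.9, 39.3]
tcp_rot: [1.0, -0.001, 0.0, 0.001]
force: [-0.2, -0.5, -3.0]
opening: 50.5
gripper_force: 53.2
```

```bash
python3 wr.py p3; python3 ring.py
```

```text
[ 628.6 -319.    39. ] yaw -0.045423994212903225 50.50273250427005 [ 0.3  0.6 -2.4] q7 -1.1896466301129631
px (260, 169, 104, 69) c [ 644.9 -315.7] rect [ 641.4 -316.3] [44.6 70.5] 5.7
px (0, 105, 115, 187) c [ 638.8 -143. ] rect [ 638.8 -143. ] [130.8  33.6] 11.6
[ 628.  -317.9   39. ] 50.20708781287206 [[120.3 429.9]]
(262, 217, 109, 102) [ 595.7 -318.7] [73.8 75. ] [[ 597.5 -318.8   20. ]]
```

View pics/p3.png

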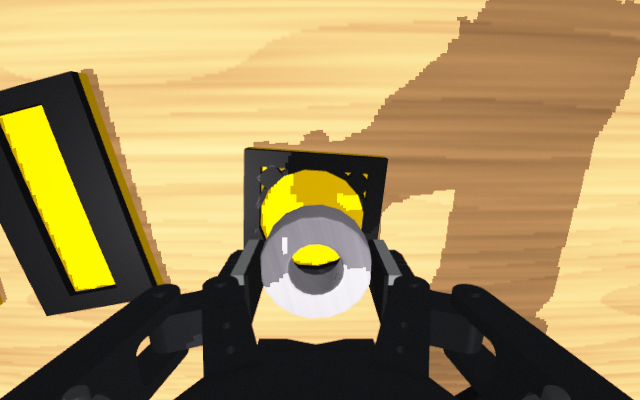

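The ring hangs above its insert. The far edge of the yellow floor puts the centre at about (629,−318), under the gripper. Lowering.

Request:
step_arm([
  [0.01,-0.01,0.5,0,0,0,1],
  [0,0,0.5,0,0,0,1],
  [0,0,0.2,0,0,0,1],
  [0,0,0.05,0,0,0,1],
  [0,0,0,0,0,0,1],
])

```text
time: 18.25
ee_pos: [629.3, -318.0, -10.1]
tcp_rot: [1.0, 0.0, -0.0, -0.0]
force: [0.8, 0.4, -2.4]
opening: 50.4
gripper_force: 53.1
```

Request:
step_arm([
  [0,0,0.03,0,0,0,1],
  [0,0,0,0,0,0,1],
])

```text
time: 18.45
ee_pos: [630.0, -318.5, -10.4]
tcp_rot: [1.0, 0.0, 0.001, 0.0]
force: [-0.2, 0.1, -2.7]
opening: 50.3
gripper_force: 53.1
```

Request:
step_arm([
  [0,0,0.02,0,0,0,1],
  [0,0,0,0,0,0,1],
])

```text
time: 18.65
ee_pos: [629.6, -318.4, -11.7]
tcp_rot: [1.0, -0.0, 0.0, 0.0]
force: [0.3, -0.6, -2.8]
opening: 50.1
gripper_force: 53.1
```

Request:
step_arm([
  [0,0,0.03,0,0,0,1],
  [0,0,0,0,0,0,1],
])

```text
time: 18.85
ee_pos: [629.8, -318.4, -12.6]
tcp_rot: [1.0, 0.0, 0.0, 0.0]
force: [-2.3, 0.1, 2.8]
opening: 50.5
gripper_force: 53.5
```

Request:
step_arm([
  [0,0,0.015,0,0,0,1],
  [0,0,0,0,0,0,1],
])

```text
time: 19.05
ee_pos: [629.7, -318.5, -12.7]
tcp_rot: [1.0, -0.0, 0.0, 0.0]
force: [-3.1, 1.0, 7.3]
opening: 50.5
gripper_force: 54.0
```

Request:
step_arm([
  [0,0,0,0,0,0,0.35],
  [0,0,0,0,0,0,0.3],
  [0,0,-0.05,0,0,0,0.25],
  [0,0,-0.3,0,0,0,0.2],
  [0,0,-0.8,0,0,0,0.1],
])

```text
time: 19.55
ee_pos: [627.2, -317.1, 30.3]
tcp_rot: [1.0, 0.0, -0.003, -0.001]
force: [-0.5, 0.3, -0.0]
opening: 76.3
gripper_force: 0.0
```

Request:
step_arm([
  [0,0,-0.9,0,0,0,0.1],
  [0,0,-0.9,0,0,0,0.1],
  [0,0,0,0,0,0,0.1],
])

```text
time: 19.85
ee_pos: [633.7, -320.3, 111.6]
tcp_rot: [1.0, -0.0, 0.005, 0.002]
force: [-0.1, 0.1, 0.1]
opening: 76.8
gripper_force: 0.0
```

```bash
python3 wr.py p4; python3 - <<'E'
from h import *
np.set_printoptions(precision=1,suppress=True)
w=grab("wrist");s=bot.read_state();im=w["image"]
fg=((cv2.cvtColor(im,cv2.COLOR_BGR2HSV)[...,1]<60)&(im[...,1]>110)).astype(np.uint8)
for c in blobs(fg,300):
    for z in(28,20):
        e=cv2.fitEllipse(np.float32(onplane(w,c,z)[:,:2]));print(z,cv2.boundingRect(c.reshape(-1,1,2)),np.round(e[0],1),np.round(e[1],1))
E
```

```text
[ 632.  -319.5  108.6] yaw -0.009462101620533904 76.80506414731062 [ 0.6  0.1 -0.8] q7 -1.1868448148919146
px (78, 111, 85, 145) c [ 639.3 -143.6] rect [ 639.1 -143.7] [131.   34.9] 11.7
28 (283, 171, 63, 60) [ 630. -318.] [50.9 51.6]
20 (283, 171, 63, 60) [ 627.8 -317.9] [52.6 53.2]
```

The ring lies at (630,−318) in its cut-out. Next the plug gauge.

Request:
step_arm([
  [-0.3,-0.5,0,0,0,0,0.1],
  [-0.56,-0.92,0,0,0,0,0.3],
  [-0.56,-0.92,0,0,0,0,0.4],
  [-0.56,-0.92,0,0,0,0,0.4],
  [-0.56,-0.92,0,0,0,0,0.4],
])

```text
time: 20.45
ee_pos: [525.8, -149.4, 103.2]
tcp_rot: [1.0, 0.0, -0.001, -0.0]
force: [0.7, 0.3, 0.5]
opening: 51.1
gripper_force: 0.0
```

Request:
step_arm([
  [-0.56,-0.92,0,0,0,0,0.4],
  [-0.56,-0.92,0,0,0,0,0.4],
  [-0.56,-0.92,0,0,0,0,0.4],
  [-0.5,-0.85,0.3,0,0,0,0.4],
  [-0.05,0,0.3,0,0,-8.5,0.4],
])

```text
time: 20.95
ee_pos: [435.2, -1.7, 79.4]
tcp_rot: [0.997, 0.078, -0.002, -0.001]
force: [0.8, -1.9, -0.3]
opening: 51.4
gripper_force: 0.0
```

Request:
step_arm([
  [0,0,0.3,0,0,-8.5,0.4],
  [0,0,0,0,0,0,0.4],
  [0,0,0,0,0,0,0.4],
])

```text
time: 21.25
ee_pos: [438.1, -6.9, 67.9]
tcp_rot: [0.989, 0.146, -0.001, -0.0]
force: [1.3, 0.5, 0.0]
opening: 51.0
gripper_force: 0.0
```

```bash
cat > plug.py <<'E'
from h import *
np.set_printoptions(precision=1,suppress=True)
w=grab("wrist");s=bot.read_state();im=w["image"];T=R.from_quat(s["tcp_rot"]).as_matrix();h=cv2.cvtColor(im,cv2.COLOR_BGR2HSV).astype(int)
print(s["ee_pos"],"yaw",np.degrees(np.arctan2(T[1,0],T[0,0])),s["opening"])
bl=((h[...,0]>105)&(h[...,0]<130)&(h[...,1]>100));rd=((h[...,0]<6)|(h[...,0]>174))&(h[...,1]>150)
al=cv2.morphologyEx((bl|rd|(h[...,1]<60)&(h[...,2]>70)).astype(np.uint8),cv2.MORPH_CLOSE,np.ones((3,3),np.uint8))
for n,m,z in(("blue",bl,11),("red",rd,14),("all",al,11)):
    for c in blobs(m,150 if n!="red" else 8):
        M=((onplane(w,c,z)-s["ee_pos"])@T)[:,:2];r=cv2.minAreaRect(np.float32(M));print(n,cv2.boundingRect(c.reshape(-1,1,2)),"tool rect",np.round(r[0],1),np.round(r[1],1),round(r[2],1))
cv2.imwrite("pics/pl.png",im)
E
python3 plug.py
```

```text
[438.6  -7.   68.3] yaw 16.761683910062295 51.408295485595495
blue (305, 158, 30, 100) tool rect [-2.9  2.2] [21.8 78.9] 89.8
blue (420, 0, 34, 33) tool rect [131.2  79.4] [24.  13.8] 22.9
red (307, 256, 26, 6) tool rect [-42.1   2.5] [19.6  4.3] 90.0
red (85, 113, 7, 21) tool rect [  62.6 -162.3] [ 1.4 14. ] 83.8
all (279, 330, 33, 14) tool rect [-117.1  -17.4] [11.7 28.1] 11.3
all (375, 240, 28, 46) tool rect [-46.1  58.9] [12.5 43.4] 70.4
all (229, 240, 29, 45) tool rect [-45.7 -59.6] [42.8 12.3] 20.3
all (304, 126, 31, 151) tool rect [0.  2.1] [ 22.8 118.6] 89.5
all (56, 64, 75, 114) tool rect [  66.4 -167. ] [76.7 51.1] 51.0
all (373, 0, 81, 34) tool rect [129.9  63. ] [52.3 19.9] 89.1
```

Request:
step_arm([
  [0,0.055,0.6,0,0,0,0.4],
  [0,0,0.8,0,0,0,0.4],
  [0,0,0.55,0,0,0,0.4],
  [0,0,0.2,0,0,0,0.4],
  [0,0,0,0,0,0,0.5],
])

```text
time: 21.8
ee_pos: [439.0, -9.0, -18.1]
tcp_rot: [0.989, 0.147, -0.001, 0.0]
force: [0.2, 0.4, -0.2]
opening: 42.5
gripper_force: 0.0
```

Request:
step_arm([
  [0,0,0,0,0,0,0.65],
  [0,0,0,0,0,0,1],
  [0,0,0,0,0,0,1],
  [0,0,0,0,0,0,1],
])

```text
time: 22.2
ee_pos: [440.4, -8.9, -16.4]
tcp_rot: [0.989, 0.148, 0.001, 0.0]
force: [-0.8, 0.2, 7.3]
opening: 20.5
gripper_force: 49.4
```

Request:
step_arm([
  [0,0,-0.1,0,0,0,1],
  [0,0,-0.1,0,0,0,1],
  [0,0,0,0,0,0,1],
  [0,0,0,0,0,0,1],
])

```text
time: 22.6
ee_pos: [439.5, -8.8, -9.5]
tcp_rot: [0.989, 0.148, 0.0, 0.0]
force: [0.8, -0.4, -2.3]
opening: 20.3
gripper_force: 49.4
```

Request:
step_arm([
  [0,0,-0.5,0,0,0,1],
  [0,0,-0.7,0,0,0,1],
  [0.3,0.38,-0.15,0,0,0,1],
  [0.6,0.76,0,0,0,0,1],
  [0.6,0.76,0,0,0,0,1],
])

```text
time: 23.1
ee_pos: [519.7, -64.3, 44.6]
tcp_rot: [0.989, 0.148, 0.0, -0.0]
force: [0.7, 1.0, -2.0]
opening: 20.2
gripper_force: 49.4
```

Request:
step_arm([
  [0.6,0.76,0,0,0,0,1],
  [0.6,0.76,0,0,0,0,1],
  [0.6,0.76,0,0,0,0,1],
  [0.47,0.58,0,0,0,5.2,1],
  [0,0,0,0,0,0,1],
])

```text
time: 23.6
ee_pos: [642.0, -150.4, 44.0]
tcp_rot: [0.995, 0.1, 0.001, 0.001]
force: [-0.5, 0.4, -0.7]
opening: 20.3
gripper_force: 49.4
```

```bash
python3 wr.py p5; python3 plug.py | head -6
```

```text
[ 639.8 -148.3   43.6] yaw 11.689552352682623 20.202507597594842 [-0.6  0.7 -2.6] q7 -1.2921660089286036
px (278, 122, 61, 115) c [ 674.8 -129.6] rect [ 664.7 -140.6] [78.3 38.8] 11.7
px (91, 73, 85, 213) c [651.1 -26.1] rect [638.7 -29.3] [152.   39.6] 21.1
[ 638.5 -146.8   43.4] yaw 11.804799966302507 19.966460708054885
blue (136, 205, 32, 78) tool rect [ -19.6 -115.1] [61.3 20.2] 11.4
blue (292, 186, 48, 151) tool rect [-36.5   1.2] [ 33.3 119.1] 89.7
red (297, 331, 38, 11) tool rect [-93.6   1.2] [ 9.2 28. ] 0.1
all (98, 380, 22, 20) tool rect [-153.5 -173.6] [16.2 21. ] 89.9
all (503, 241, 88, 77) tool rect [-48.7 174.5] [56.4 73.2] 43.1
```

Request:
step_arm([
  [0.01,-0.02,0.5,0,0,0,1],
  [0,0,0.5,0,0,0,1],
  [0,0,0.2,0,0,0,1],
  [0,0,0.05,0,0,0,1],
  [0,0,0,0,0,0,1],
])

```text
time: 24.2
ee_pos: [639.2, -145.5, -5.5]
tcp_rot: [0.995, 0.103, -0.0, -0.0]
force: [-0.5, -0.0, -1.2]
opening: 20.2
gripper_force: 49.4
```

Request:
step_arm([
  [0,0,0.03,0,0,0,1],
  [0,0,0,0,0,0,1],
])

```text
time: 24.4
ee_pos: [640.0, -146.0, -6.1]
tcp_rot: [0.995, 0.103, 0.001, 0.0]
force: [0.0, 0.8, -2.0]
opening: 20.2
gripper_force: 49.4
```

Request:
step_arm([
  [0,0,0.02,0,0,0,1],
  [0,0,0,0,0,0,1],
])

```text
time: 24.6
ee_pos: [639.6, -146.0, -7.5]
tcp_rot: [0.995, 0.103, 0.0, 0.0]
force: [0.2, 0.3, -1.8]
opening: 20.3
gripper_force: 49.4
```

Request:
step_arm([
  [0,0,0.025,0,0,0,1],
  [0,0,0,0,0,0,1],
])

```text
time: 24.8
ee_pos: [639.7, -146.0, -8.3]
tcp_rot: [0.995, 0.103, 0.0, 0.0]
force: [-0.2, -0.1, 2.4]
opening: 20.2
gripper_force: 49.9
```

Request:
step_arm([
  [0,0,0.02,0,0,0,1],
  [0,0,0,0,0,0,1],
])

```text
time: 25.0
ee_pos: [639.7, -146.0, -8.4]
tcp_rot: [0.995, 0.103, 0.0, 0.0]
force: [-3.2, 0.5, 10.1]
opening: 20.2
gripper_force: 50.7
```

Contact again at the predicted height. Release the plug and head for the indicator.

Request:
step_arm([
  [0,0,0,0,0,0,0.72],
  [0,0,0,0,0,0,0.65],
  [0,0,-0.05,0,0,0,0.6],
  [0,0,-0.3,0,0,0,0.5],
  [0,0,-0.8,0,0,0,0.4],
])

```text
time: 25.5
ee_pos: [637.0, -145.4, 34.8]
tcp_rot: [0.995, 0.103, -0.003, -0.001]
force: [0.7, -0.3, 0.3]
opening: 51.0
gripper_force: 0.0
```

Request:
step_arm([
  [0,0,-0.9,0,0,0,0.3],
  [0,0,-0.6,0,0,0,0.2],
  [0,0,0,0,0,0,0.2],
])

```text
time: 25.8
ee_pos: [642.8, -146.5, 101.7]
tcp_rot: [0.995, 0.103, 0.004, 0.001]
force: [0.2, -0.5, -0.3]
opening: 68.1
gripper_force: 0.0
```

```bash
python3 wr.py p6; python3 plug.py | grep -E "all|blue|red"
```

```text
[ 641.2 -146.3   99.3] yaw 11.797416036890274 68.70152338479767 [ 0.   0.7 -1.1] q7 -1.285123567043586
px (291, 123, 47, 144) c [ 643.7 -145. ] rect [ 639.2 -145.8] [129.6  38.7] 11.6
px (140, 84, 70, 171) c [651.2 -25.1] rect [636.5 -23.6] [ 61.6 140.6] 89.7
blue (174, 188, 26, 63) tool rect [ -20.3 -113.9] [59.  18.6] 10.9
blue (302, 158, 27, 91) tool rect [-6.3 -0.3] [80.9 22.2] 0.5
red (304, 247, 23, 6) tool rect [-46.8  -0.2] [ 4.8 19.5] 0.0
all (395, 244, 35, 47) tool rect [-64.3  90.2] [15.5 54.5] 64.6
all (202, 244, 35, 47) tool rect [-64.  -89.4] [54.  15.5] 25.8
all (470, 219, 69, 62) tool rect [-49.5 173. ] [54.8 67.7] 39.3
all (301, 129, 28, 138) tool rect [-3.5 -0.4] [ 22.9 122.2] 89.9
all (177, 120, 53, 91) tool rect [ 28.9 -95.3] [76.4 40. ] 12.0
all (137, 94, 63, 157) tool rect [  18.2 -123.1] [131.   52.3] 11.2
```

Request:
step_arm([
  [-0.2,-0.5,0,0,0,0,0.1],
  [-0.32,-0.95,0,0,0,0,0.1],
  [-0.32,-0.95,0,0,0,0,0.1],
  [-0.32,-0.95,0,0,0,0,0.1],
  [-0.32,-0.95,0,0,0,0,0.1],
])

```text
time: 26.4
ee_pos: [544.2, 11.5, 95.3]
tcp_rot: [0.995, 0.103, -0.001, -0.0]
force: [0.0, 1.4, 0.6]
opening: 77.0
gripper_force: 0.0
```

Request:
step_arm([
  [-0.32,-0.95,0,0,0,0,0.1],
  [-0.32,-0.95,0,0,0,0,0.1],
  [-0.32,-0.95,0,0,0,0,0.1],
  [-0.32,-0.95,0,0,0,0,0.1],
  [-0.1,-0.43,0,0,0,6,0.1],
])

```text
time: 26.9
ee_pos: [454.2, 167.7, 95.5]
tcp_rot: [0.999, 0.052, -0.002, -0.0]
force: [0.9, 0.8, 0.4]
opening: 76.9
gripper_force: 0.0
```

Request:
step_arm([
  [0,0,0.2,0,0,8,0.1],
  [0,0,0,0,0,4.5,0.1],
  [0,0,0,0,0,0,0.1],
  [0,0,0,0,0,0,0.1],
])

```text
time: 27.3
ee_pos: [457.1, 164.4, 87.9]
tcp_rot: [0.998, -0.057, -0.001, 0.0]
force: [-0.3, -0.1, -0.5]
opening: 77.1
gripper_force: 0.0
```

```bash
cat > ind.py <<'E'
from h import *
np.set_printoptions(precision=1,suppress=True)
w=grab("wrist");s=bot.read_state();im=w["image"];T=R.from_quat(s["tcp_rot"]).as_matrix();h=cv2.cvtColor(im,cv2.COLOR_BGR2HSV).astype(int)
print(s["ee_pos"],"yaw",np.degrees(np.arctan2(T[1,0],T[0,0])),s["opening"],"q7",s["joint_positions"][6],"ind expected px",project(w,[459,165,20]))
for th in(60,90):
  al=cv2.morphologyEx((h[...,1]<th).astype(np.uint8),cv2.MORPH_CLOSE,np.ones((3,3),np.uint8))
  for c in blobs(al,400):
    b=cv2.boundingRect(c.reshape(-1,1,2))
    if b[1]+b[3]>390:continue
    M=((onplane(w,c,9)-s["ee_pos"])@T)[:,:2];r=cv2.minAreaRect(np.float32(M));print(th,b,"tool rect",np.round(r[0],1),np.round(r[1],1),round(r[2],1))
cv2.imwrite("pics/in.png",im)
E
python3 ind.py
```

```text
[457.4 164.4  88.1] yaw -6.593708684679262 76.81571790727408 q7 -2.187389562511372 ind expected px [[315.2 200.3]]
60 (0, 225, 48, 101) tool rect [ -84.5 -274. ] [110.8  47.4] 17.3
60 (287, 155, 55, 100) tool rect [-5.1  1.2] [45.5 79.8] 67.0
60 (528, 0, 58, 19) tool rect [145.5 175.3] [43.7 12.1] 83.1
60 (491, 0, 125, 52) tool rect [135.7 174.8] [94.5 34.5] 84.3
60 (11, 0, 160, 139) tool rect [ 110.3 -168.6] [ 93.9 104.9] 78.0
90 (0, 224, 49, 102) tool rect [ -84.1 -273.4] [111.8  48.4] 17.3
90 (287, 155, 55, 100) tool rect [-5.3  1.3] [45.7 80.1] 67.0
90 (527, 0, 59, 19) tool rect [144.  175.3] [44.1 12. ] 87.6
90 (491, 0, 125, 52) tool rect [135.7 174.9] [94.6 34.6] 84.3
90 (11, 0, 160, 139) tool rect [ 110.3 -168.6] [ 94.  104.9] 78.1
```

View pics/in.png

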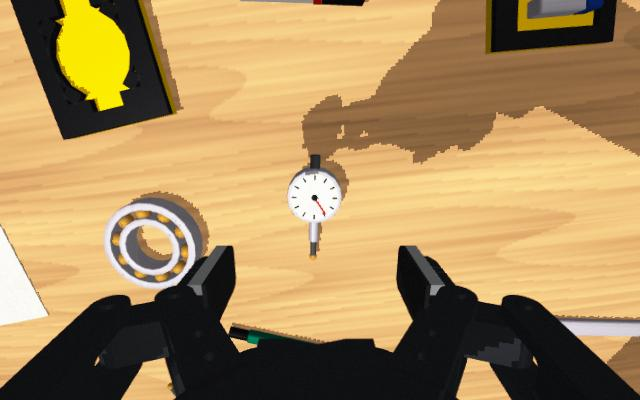

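The white-dial indicator is centred at (314,196), with its cap at (315,158) and plunger tip at (313,257), so its stem points back along tool −x. The bearing at (155,242) is clear of the fingers. The plug also measured as in place.

```bash
python3 - <<'E'
from h import *
np.set_printoptions(precision=1,suppress=True)
w=grab("wrist");s=bot.read_state();im=w["image"];T=R.from_quat(s["tcp_rot"]).as_matrix();h=cv2.cvtColor(im,cv2.COLOR_BGR2HSV).astype(int)
f=lambda uv,z:((onplane(w,uv,z)-s["ee_pos"])@T)[:,:2]
al=cv2.morphologyEx((h[...,1]<60).astype(np.uint8),cv2.MORPH_CLOSE,np.ones((3,3),np.uint8));c=pick(al,(314,200),400)
rows=lambda a,b:[(c[(c[:,1]>=a)&(c[:,1]<=b)][:,0].min()+c[(c[:,1]>=a)&(c[:,1]<=b)][:,0].max())/2,(a+b)/2]
print("cap",f([rows(157,163)],9),"stem",f([rows(228,236)],9),f([rows(240,248)],9),"ends",f([[315,155],[313,258]],9))
b=c[(c[:,1]>175)&(c[:,1]<217)];e=cv2.fitEllipse(np.float32(f(b,18)));print("case",np.round(e[0],1),np.round(e[1],1))
i=grab("wrist");y=blobs(yellow(i["image"]),1500)
for q in y:
    P=onplane(i,q,8);ce,r=shape(P);print(cv2.boundingRect(q.reshape(-1,1,2)),ce,np.round(r[0],1),np.round(r[1],1),round(r[2],1))
E
```

```text
cap [[32. -1.]] stem [[-29.6  -2.3]] [[-40.7  -2.7]] ends [[ 36.   -1. ]
 [-54.   -2.8]]
case [ 4.5 -1.7] [42.6 45.7]
(56, 0, 74, 112) [588.3 319.1] [587.  319.7] [56.4 78.5] 75.1
```

Request:
step_arm([
  [0.11,-0.04,0.6,0,0,1.3,0.1],
  [0,0,0.9,0,0,0,0.1],
  [0,0,0.8,0,0,0,0.1],
  [0,0,0.3,0,0,0,0.2],
  [0,0,0.125,0,0,0,0.3],
])

```text
time: 27.95
ee_pos: [461.6, 165.4, -21.4]
tcp_rot: [0.998, -0.07, -0.001, 0.0]
force: [-1.2, 0.3, 1.9]
opening: 60.1
gripper_force: 0.0
```

Request:
step_arm([
  [0,0,0,0,0,0,0.4],
  [0,0,0,0,0,0,0.5],
  [0,0,0,0,0,0,1],
  [0,0,0,0,0,0,1],
  [0,0,0,0,0,0,1],
])

```text
time: 28.45
ee_pos: [463.1, 166.0, -19.2]
tcp_rot: [0.998, -0.07, 0.001, -0.0]
force: [-1.5, -0.5, 7.7]
opening: 42.0
gripper_force: 50.5
```

Request:
step_arm([
  [0,0,-0.1,0,0,0,1],
  [0,0,-0.1,0,0,0,1],
  [0,0,0,0,0,0,1],
  [0,0,0,0,0,0,1],
])

```text
time: 28.85
ee_pos: [462.4, 165.8, -12.3]
tcp_rot: [0.998, -0.07, 0.0, -0.0]
force: [0.1, 0.3, -2.3]
opening: 41.6
gripper_force: 50.8
```

Request:
step_arm([
  [0,0,-0.6,0,0,0,1],
  [0,0,-0.9,0,0,0,1],
  [0,-0.2,-0.6,0,0,0,1],
  [0.3,-0.9,0,0,0,0,1],
  [0.36,-0.95,0,0,0,0,1],
])

```text
time: 29.35
ee_pos: [500.4, 243.3, 72.4]
tcp_rot: [0.998, -0.071, 0.0, 0.0]
force: [1.3, 0.5, -2.7]
opening: 41.8
gripper_force: 51.5
```

Request:
step_arm([
  [0.36,-0.95,0,0,0,0,1],
  [0.36,-0.95,0,0,0,0,1],
  [0,0,0,0,0,0,1],
  [0,0,0,0,0,0,1],
])

```text
time: 29.75
ee_pos: [538.3, 315.1, 70.7]
tcp_rot: [0.998, -0.069, -0.001, 0.0]
force: [0.5, -0.4, -1.1]
opening: 41.9
gripper_force: 51.5
```

```bash
cat > ii.py <<'E'
from h import *
np.set_printoptions(precision=1,suppress=True)
def ana(d,n,g=None):
    B=blobs(yellow(d["image"]),300 if n=="top" else 1500)
    for q in B:
        P=onplane(d,q,8)[:,:2]
        if np.linalg.norm(P.mean(0)-[598,318])>60: continue
        # mask in world raster 0.25mm -> moments
        O=P.min(0)-5;G=np.int32((P-O)*4);m=np.zeros((G[:,1].max()+20,G[:,0].max()+20),np.uint8);cv2.fillPoly(m,[G.reshape(-1,1,2)],255)
        dt=cv2.distanceTransform(m,cv2.DIST_L2,5);_,r,_,loc=cv2.minMaxLoc(dt);cc=np.array(loc)/4+O
        far=P[np.linalg.norm(P-cc,axis=1)>38];tip=far[far[:,0]>cc[0]]
        M=cv2.moments(m,True);a=.5*np.arctan2(2*M["mu11"],M["mu20"]-M["mu02"])
        tc=(tip.min(0)+tip.max(0))/2;u=tip.mean(0)-cc
        print(n,cv2.boundingRect(q.reshape(-1,1,2)),"circle",cc,r/4,"yaw moments",np.degrees(a),"centroid",np.array([M["m10"],M["m01"]])/M["m00"]/4+O,"yaw tip",np.degrees(np.arctan2(u[1],u[0])),"tip reach",np.linalg.norm(P-cc,axis=1).max())
w=grab("wrist");s=bot.read_state();print(s["ee_pos"],s["opening"],s["joint_positions"][6]);ana(w,"wrist");ana(grab("top"),"top");cv2.imwrite("pics/ii.png",w["image"])
E
python3 ii.py
```

```text
[538.2 313.6  70.7] 41.8128159350083 -2.3676804565567826
wrist (263, 39, 83, 157) circle [588.  317.4] 29.286832809448242 yaw moments 5.224490814274438 centroid [596.8 318.1] yaw tip 5.1977522466138195 tip reach 68.68646361461313
```

The insert's circle is at (588,317.5) with radius 29.3 (30 expected) and yaw 5.2°. I'll move over it and turn the gauge round.

Request:
step_arm([
  [0.62,-0.135,0,0,0,0,1],
  [0.6,-0.135,0,0,0,0,1],
  [0,0,0,0,0,-8,1],
  [0,0,0,0,0,-8,1],
  [0,0,0,0,0,-8,1],
])

```text
time: 30.35
ee_pos: [588.5, 316.4, 71.2]
tcp_rot: [0.99, 0.141, -0.001, 0.001]
force: [-0.8, -0.3, -2.5]
opening: 41.7
gripper_force: 51.5
```

Request:
step_arm([
  [0,0,0,0,0,-8,1],
  [0,0,0,0,0,-8,1],
  [0,0,0,0,0,-8,1],
  [0,0,0,0,0,-8,1],
  [0,0,0,0,0,-8,1],
])

```text
time: 30.85
ee_pos: [588.4, 316.4, 71.3]
tcp_rot: [0.882, 0.471, -0.001, 0.001]
force: [-0.3, 0.4, -2.0]
opening: 41.9
gripper_force: 51.5
```

Request:
step_arm([
  [0,0,0,0,0,-8,1],
  [0,0,0,0,0,-8,1],
  [0,0,0,0,0,-8,1],
  [0,0,0,0,0,-8,1],
  [0,0,0,0,0,-8,1],
])

```text
time: 31.35
ee_pos: [588.5, 316.3, 71.2]
tcp_rot: [0.667, 0.745, -0.001, 0.0]
force: [-0.4, -0.7, -2.0]
opening: 41.7
gripper_force: 51.5
```

Request:
step_arm([
  [0,0,0,0,0,-8,1],
  [0,0,0,0,0,-8,1],
  [0,0,0,0,0,-8,1],
  [0,0,0,0,0,-8,1],
  [0,0,0,0,0,-8,1],
])

```text
time: 31.85
ee_pos: [588.5, 316.3, 71.1]
tcp_rot: [0.372, 0.928, -0.001, 0.0]
force: [0.9, -0.2, -2.0]
opening: 41.6
gripper_force: 51.5
```

Request:
step_arm([
  [0,0,0,0,0,-8,1],
  [0,0,0,0,0,-8,1],
  [0,0,0,0,0,-8,1],
  [0,0,0,0,0,-8,1],
  [0,0,0,0,0,-8,1],
])

```text
time: 32.35
ee_pos: [588.6, 316.2, 71.0]
tcp_rot: [0.032, 0.999, -0.001, -0.0]
force: [0.3, 0.2, -1.3]
opening: 41.8
gripper_force: 51.5
```

Request:
step_arm([
  [0,0,0,0,0,-8,1],
  [0,0,0,0,0,0,1],
  [0,0,0,0,0,0,1],
])

```text
time: 32.65
ee_pos: [588.6, 317.1, 71.1]
tcp_rot: [-0.033, 0.999, -0.001, -0.0]
force: [-1.0, 0.5, -2.3]
opening: 42.0
gripper_force: 51.5
```

```bash
python3 wr.py p7; python3 ind.py
```

```text
[588.7 317.5  71.3] yaw -176.217371795528 41.702318200491774 [ 0.4  0.9 -2.6] q7 0.5666359117189419
px (277, 150, 78, 74) c [577.3 316.4] rect [576.6 316.6] [57.5 60. ] 3.8
[588.7 317.8  71.4] yaw -176.1688141700039 41.63021919997709 q7 0.5671992650352401 ind expected px [[92.  -0.3]]
60 (20, 196, 78, 133) tool rect [ -49.9 -228.9] [140.7  56.6] 26.0
60 (492, 0, 148, 290) tool rect [ 35.8 211.5] [133.8 220.7] 86.9
60 (287, 0, 65, 20) tool rect [134.4   2.4] [11.6 42.4] 0.0
60 (264, 0, 110, 42) tool rect [127.6   2. ] [25.4 72.3] 0.0
90 (19, 196, 80, 133) tool rect [ -49.7 -229.2] [141.8  58.3] 26.5
90 (492, 0, 148, 291) tool rect [ 35.6 211.4] [133.9 221. ] 86.9
90 (286, 0, 66, 20) tool rect [134.4   2. ] [11.6 43. ] 0.0
90 (263, 0, 112, 42) tool rect [127.6   2. ] [25.4 73.6] 0.0
```

Request:
step_arm([
  [0,0,0.6,0,0,-1.4,1],
  [0,0,0.8,0,0,0,1],
  [0,0,0.4,0,0,0,1],
  [0,0,0.2,0,0,0,1],
  [0,0,0,0,0,0,1],
])

```text
time: 33.25
ee_pos: [588.3, 318.2, -9.2]
tcp_rot: [-0.047, 0.999, -0.0, -0.001]
force: [0.3, 0.4, -1.8]
opening: 41.7
gripper_force: 51.5
```

Request:
step_arm([
  [0,0,0.025,0,0,0,1],
  [0,0,0,0,0,0,1],
])

```text
time: 33.45
ee_pos: [589.4, 319.1, -8.2]
tcp_rot: [-0.047, 0.999, 0.0, 0.001]
force: [0.3, -0.1, -2.4]
opening: 41.9
gripper_force: 51.5
```

Request:
step_arm([
  [0,0,0.025,0,0,0,1],
  [0,0,0,0,0,0,1],
])

```text
time: 33.65
ee_pos: [589.0, 318.6, -10.0]
tcp_rot: [-0.047, 0.999, 0.0, 0.0]
force: [-0.4, 0.5, -1.3]
opening: 41.8
gripper_force: 51.5
```

Request:
step_arm([
  [0,0,0.025,0,0,0,1],
  [0,0,0,0,0,0,1],
])

```text
time: 33.85
ee_pos: [589.0, 318.6, -11.0]
tcp_rot: [-0.047, 0.999, 0.0, 0.0]
force: [-0.8, -0.9, 3.1]
opening: 41.9
gripper_force: 52.0
```

Request:
step_arm([
  [0,0,0.02,0,0,0,1],
  [0,0,0,0,0,0,1],
])

```text
time: 34.05
ee_pos: [589.0, 318.6, -11.1]
tcp_rot: [-0.047, 0.999, -0.0, 0.0]
force: [-2.1, -3.0, 8.5]
opening: 41.8
gripper_force: 52.5
```

Floor contact is at the predicted height. Release, rise, then back off toward the robot to look at everything.

Request:
step_arm([
  [0,0,0,0,0,0,0.45],
  [0,0,0,0,0,0,0.4],
  [0,0,-0.05,0,0,0,0.35],
  [0,0,-0.3,0,0,0,0.3],
  [0,0,-0.8,0,0,0,0.2],
])

```text
time: 34.55
ee_pos: [587.0, 317.1, 32.1]
tcp_rot: [-0.047, 0.999, -0.001, -0.002]
force: [-0.4, 0.1, 1.3]
opening: 68.2
gripper_force: 0.0
```

Request:
step_arm([
  [0,0,-0.9,0,0,0,0.2],
  [0,0,-0.9,0,0,0,0.2],
  [0.5,0,-0.7,0,0,0,0.2],
  [0.9,0,-0.4,0,0,0,0.2],
  [0.9,0,0,0,0,0,0.2],
])

```text
time: 35.05
ee_pos: [497.4, 311.3, 153.1]
tcp_rot: [-0.047, 0.999, 0.001, 0.002]
force: [-0.5, -0.5, -0.2]
opening: 68.3
gripper_force: 0.0
```

Request:
step_arm([
  [0.9,0,0,0,0,0,0.2],
  [0,0,0,0,0,0,0.2],
  [0,0,0,0,0,0,0.2],
])

```text
time: 35.35
ee_pos: [461.3, 306.5, 150.6]
tcp_rot: [-0.048, 0.999, -0.0, 0.001]
force: [1.1, 0.0, 0.6]
opening: 68.6
gripper_force: 0.0
```

```bash
python3 - <<'E'
from h import *
s=bot.read_state();print(s["ee_pos"],s["force"],s["opening"])
t=grab("top")["image"];sc=grab("scene")["image"]
a=cv2.resize(t[95:235,170:450],(800,400),interpolation=cv2.INTER_CUBIC)
L=lambda x0,y0,x1,y1:cv2.resize(sc[y0:y1,x0:x1],(200,200),interpolation=cv2.INTER_CUBIC)
b=np.hstack([L(205,300,275,370),L(280,255,370,345),L(330,230,420,310),L(435,170,515,240)])
cv2.imwrite("pics/final.png",np.vstack([a,b]))
E
```

```text
[461.29902094 306.48099669 150.64084714] [1.05931739 0.02635725 0.63389812] 68.55933856859852
```

View pics/final.png

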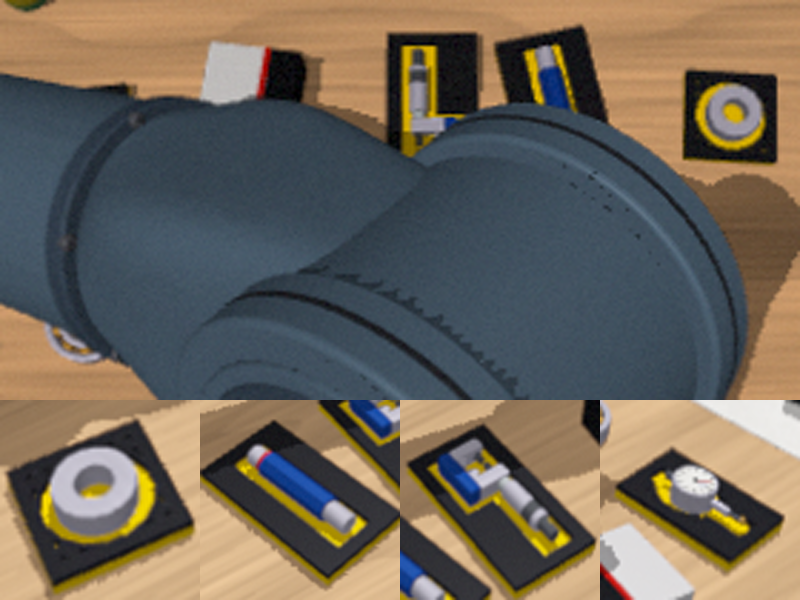

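The final views show all four gauges lying in their own cut-outs: ring at scene crop (95,490), plug at (305,485), micrometer at (500,490) and indicator at (695,490) with its stem in the slot. The carton and bearing are where they were, and the arm is clear. Handing in.

```bash
python3 -c "
from rig import ticket
print(ticket.finish_job())"
```

```text
the job is handed in; nothing more can be done
None
```

I handed the job in at about 35 s of the 106 s allowed: micrometer, dial indicator, setting ring and plug gauge each lie in their own cut-out, the bearing and carton were left untouched, and the hand-in returned no verdict.

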